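Pile the plates in the jig and take up the end gap with the thickest blade that fits

ROBOT

A 7-joint arm with a two-finger parallel gripper is mounted at the origin on the work surface. World frame = base frame: x ahead of the robot, y to its left, z up, the work surface at z = 0. Lengths are in m, angles in rad, forces in N, time in s.
With the tool pointing down it reaches from about 0.425 to 0.925 m from the base axis. Payload 6.8 kg.
Tool frame: the origin (TCP) lies on the centre line of the jaws, within the pads' length; the fingertips stand bot.finger_overhang ahead of it and the grasp point (between the pads) lies 3 mm ahead of it (bot.finger_overhang is the distance from the TCP to the fingertips, in m); z points along the fingers, y is the direction in which the jaws open and shut (so a half turn about z gives the same grasp; the last joint's range is limited). The gripper opens to 85 mm and grips with 20 to 120 N. Pads are 22 mm wide; open, the fingers measure 114 mm over their backs; the gripper's body (76 mm by 85 mm) begins 54 mm behind the grasp point. The pads swing forward as they close: fully open they stand 13 mm farther back than shut.
Start: joints at [-1.254, 0.477, 0.022, 1.555, -0.011, 1.109, -0.083], TCP at [0.278, 0.615, 0.253] pointing down, gripper open.
Joint ranges: [-2.96, 2.96], [-0.34, 2.1], [-1.41, 1.46], [0.24, 2.44], [-1.37, 4.51], [0.17, 1.92], [-2.96, 2.96]. Speed limits (rad/s): [2.39, 2.39, 3.14, 3.14, 3.14, 3.14, 3.14].

INTERFACE

Orientations are given as a unit quaternion [w, x, y, z].
In Python, from station import bot gives the robot as it stands.
- The arm moves only by the tool drive_tool, never from a script. Its argument "increments" is text: rows parted by semicolons, each of 4 numbers parted by spaces: the shift along the world's x, y, z in m, then the turn about the world's z in rad. In form: tx ty tz spin; .... A call has 1 to 12 rows; each row shifts and turns the commanded pose from where the row before left it; what a row does not reach is not made up. A row lasts 1/12 s, in which the tool goes at most 41.7 mm and 7.16 degrees, less where a joint would pass 70% of its speed; a pose out of reach is approached as far as the arm can. A call is refused whole if a number of a shift passes 0.0417 or a number of a turn 0.125, either way. A call with a gripper value outside its range is refused whole. "grip" is the opening, from 0 (shut) to 1 (fully open), set as the call begins (left out, the last holds). The fingers move at their own pace and stop on an object; "squeeze" is the grip in N (left out, the last holds). Time passes only in rows, so rows that do not move let the fingers close. It gives the time, the measured TCP pose, the force and the opening at its end, in the units of the state.
- bot.get_obs(): the state, without advancing time (a new reading comes with each control period).
- bot.read_camera(name): name is "side" or "top" or "wrist"; returns the picture (480x640x3 uint8, red, green, blue); there is no depth.
- bot.calibration(name): a dict with "fx", "fy", "cx", "cy" (pixels), "camera_from_world" (4x4, takes a point from world to camera coordinates). Camera axes: x right, y down, z forward; pixel columns grow to the right and rows downward; lengths in m; the calibration is good to about 2 mm. A picture is of the moment at which its call begins: read the wrist's pose just before it. calibration takes no time and is no camera call; for the wrist camera it gives the pose at the moment of the call.
- bot.hand_in(): hands the job in, once; it reports no verdict.
The state is a dict: "t": time; "q": joint angles; "joint_vel": joint speeds; "joint_torque": joint torques, N m; "eef_pos": TCP position; "tool_rot": TCP orientation; "contact_force": force on the tool from outside, world axes, zero at the start; "torque": the same for the moment, N m; "gripper_width": opening from 0.0 (shut) to 1.0 (fully open).
Only numpy, scipy, OpenCV 4.12 (cv2) and the standard library are available. Lean on these libraries where they do the work, as an engineer would, in place of code of your own. Each camera call takes 0.05 s, during which the arm holds its last target.

TASK

Stack every loose two-holed steel plate between the posts of the jig as one square pile, flush with the bed's long sides and hard up against the fence. Then find by feel the thickest of the three spacer blades that slides down to the bed in the gap between the pile and the end stop, without forcing it, and leave that blade standing in the gap, fully down and midway across. The other two blades must finish hanging on their rack.

Things in the scene. Friction and masses are not known exactly. Their poses are not given: they have to be found in the camera images.
- jig: Fixed jig on a blue base 130 x 230 x 8 mm, origin on the bench, z up. Steel bed as wide as the plates (56 mm, x = -28 to 28), top at z = 28 mm, y = -105 to 95 mm. Across its +y end stands the fence, across the other end the stop. A plate in place has its long side along y, its centre at x = 0, y = 5 mm and its free end at y = -50 mm.
- fence (a point): Foot of the fence's face (bed height, middle), at x = 0, y = 60, z = 28 mm of the jig, axes as the jig's. The fence is a fixed upright steel wall 70 mm wide (x) and 16 mm thick; its face looks to -y and its top is 80 mm above the bed. Four round posts (10 mm, pointed, tops 68 mm above the bed) stand beside the bed at jig x = -37, +37 and y = -35, +45 mm, leaving 4 mm beside a plate on each side; between the posts the sides are open.
- stop: Fixed end stop: upright steel block 70 (x) x 18 x 80 mm standing on the bed, axes as the jig's. Origin: bottom middle of its face, which looks to +y at the fence. It was set by hand: plates lying hard against the fence leave between their free ends and this face a gap of 8 to 14.5 mm (along y) that differs from job to job, open above and at both sides.
- rack: Fixed blade rack, origin on the bench under its middle, z up: blue base and two level steel rails along y, 220 mm long, 12 mm wide, at x = -42 and +42 mm, tops at z = 104 mm, posts at their ends (y = -104, +104). A blade hangs between the rails, its bar across both, thickness along y, foot 19 mm above the bench; they hang near y = -66, 0, +66 mm in any order.
- plate_a: Flat steel plate with two round holes, 56 (x) x 110 (y) x 14 mm, about 0.4 to 0.65 kg. Origin: centre of its underside, z up. All plates are alike; 3 to 5 are there (absent: None). Starts lying loose and flat on the bench.
- plate_b: Flat steel plate with two round holes, 56 (x) x 110 (y) x 14 mm, about 0.4 to 0.65 kg. Origin: centre of its underside, z up. All plates are alike; 3 to 5 are there (absent: None). Starts lying loose and flat on the bench.
- plate_c: Flat steel plate with two round holes, 56 (x) x 110 (y) x 14 mm, about 0.4 to 0.65 kg. Origin: centre of its underside, z up. All plates are alike; 3 to 5 are there (absent: None). Starts lying loose and flat on the bench.
- plate_d: Flat steel plate with two round holes, 56 (x) x 110 (y) x 14 mm, about 0.4 to 0.65 kg. Origin: centre of its underside, z up. All plates are alike; 3 to 5 are there (absent: None). Starts lying loose and flat on the bench.
- plate_e: Flat steel plate with two round holes, 56 (x) x 110 (y) x 14 mm, about 0.4 to 0.65 kg. Origin: centre of its underside, z up. All plates are alike; 3 to 5 are there (absent: None). Starts lying loose and flat on the bench.
- blade_p: Steel spacer blade 6 mm thick (others 6, 9, 12), 272 g, upright: blade 50 (x) x 6 (y) x 85 mm tall; above it a bar 105 (x) x 16 (y) mm at heights 85-99, a black grip tab 30 (x) x 16 (y) mm at 99-140. Take the tab, fingers closing along y. Origin: middle of the blade's bottom edge, z up. Starts hanging on the rack by its bar.
- blade_q: Steel spacer blade 9 mm thick (others 6, 9, 12), 308 g, upright: blade 50 (x) x 9 (y) x 85 mm tall; above it a bar 105 (x) x 16 (y) mm at heights 85-99, a black grip tab 30 (x) x 16 (y) mm at 99-140. Take the tab, fingers closing along y. Origin: middle of the blade's bottom edge, z up. Starts hanging on the rack by its bar.
- blade_r: Steel spacer blade 12 mm thick (others 6, 9, 12), 344 g, upright: blade 50 (x) x 12 (y) x 85 mm tall; above it a bar 105 (x) x 16 (y) mm at heights 85-99, a black grip tab 30 (x) x 16 (y) mm at 99-140. Take the tab, fingers closing along y. Origin: middle of the blade's bottom edge, z up. Starts hanging on the rack by its bar.
There are look-alikes about, which are no part of the job. What is shaped like the blade_q but brown is not meant.

How it is judged:
On the way, in this order (a step that is already met when the one before it is completed fails the run):
1. all the plates present are piled squarely on the bed against the fence (x of plate_a in the frame of jig between -0.005 and 0.005 m and y of plate_a in the frame of jig between 0.001 and 0.0065 m and angle between the y axis of each of plate_a, plate_b, plate_c, plate_d, plate_e and the y axis of jig, either way round below 0.06 rad and ((angle between plate_a's own z axis and vertical below 0.05 rad and z of plate_a in the frame of jig between 0.026 and 0.089 m) or (angle between plate_a's own z axis and vertical above 3.0916 rad and z of plate_a in the frame of jig between 0.04 and 0.103 m)) and x of plate_b in the frame of jig between -0.005 and 0.005 m and y of plate_b in the frame of jig between 0.001 and 0.0065 m and ((angle between plate_b's own z axis and vertical below 0.05 rad and z of plate_b in the frame of jig between 0.026 and 0.089 m) or (angle between plate_b's own z axis and vertical above 3.0916 rad and z of plate_b in the frame of jig between 0.04 and 0.103 m)) and x of plate_c in the frame of jig between -0.005 and 0.005 m and y of plate_c in the frame of jig between 0.001 and 0.0065 m and ((angle between plate_c's own z axis and vertical below 0.05 rad and z of plate_c in the frame of jig between 0.026 and 0.089 m) or (angle between plate_c's own z axis and vertical above 3.0916 rad and z of plate_c in the frame of jig between 0.04 and 0.103 m)) and x of plate_d in the frame of jig between -0.005 and 0.005 m and y of plate_d in the frame of jig between 0.001 and 0.0065 m and ((angle between plate_d's own z axis and vertical below 0.05 rad and z of plate_d in the frame of jig between 0.026 and 0.089 m) or (angle between plate_d's own z axis and vertical above 3.0916 rad and z of plate_d in the frame of jig between 0.04 and 0.103 m)) and x of plate_e in the frame of jig between -0.005 and 0.005 m and y of plate_e in the frame of jig between 0.001 and 0.0065 m and ((angle between plate_e's own z axis and vertical below 0.05 rad and z of plate_e in the frame of jig between 0.026 and 0.089 m) or (angle between plate_e's own z axis and vertical above 3.0916 rad and z of plate_e in the frame of jig between 0.04 and 0.103 m))), for 0.2 s.
2. the thickest blade that fits stands fully down in the gap ((((x of blade_p in the frame of jig between -0.015 and 0.015 m and y of blade_p in the frame of jig between -0.066 and -0.05 m and z of blade_p in the frame of jig between 0.02 and 0.032 m and angle between blade_p's own z axis and vertical below 0.25 rad) and y of stop in the frame of jig above -0.0603 m) or ((x of blade_q in the frame of jig between -0.015 and 0.015 m and y of blade_q in the frame of jig between -0.066 and -0.05 m and z of blade_q in the frame of jig between 0.02 and 0.032 m and angle between blade_q's own z axis and vertical below 0.25 rad) and y of stop in the frame of jig above -0.0633 m) or (x of blade_r in the frame of jig between -0.015 and 0.015 m and y of blade_r in the frame of jig between -0.066 and -0.05 m and z of blade_r in the frame of jig between 0.02 and 0.032 m and angle between blade_r's own z axis and vertical below 0.25 rad))), for 0.2 s.
At the end, for the whole second after the job is handed in: All plates piled flat on the bed, within 5 mm of central, 4 mm of the fence and 0.06 rad; one blade in the gap, foot within 4 mm of the bed and 15 mm of mid-width; the next thicker blade would have under 1.3 mm of room; the other blades hang on the rack; all still (all of step 1 and (((x of blade_p in the frame of jig between -0.015 and 0.015 m and y of blade_p in the frame of jig between -0.066 and -0.05 m and z of blade_p in the frame of jig between 0.02 and 0.032 m and angle between blade_p's own z axis and vertical below 0.25 rad) and y of stop in the frame of jig above -0.0603 m) or ((x of blade_q in the frame of jig between -0.015 and 0.015 m and y of blade_q in the frame of jig between -0.066 and -0.05 m and z of blade_q in the frame of jig between 0.02 and 0.032 m and angle between blade_q's own z axis and vertical below 0.25 rad) and y of stop in the frame of jig above -0.0633 m) or (x of blade_r in the frame of jig between -0.015 and 0.015 m and y of blade_r in the frame of jig between -0.066 and -0.05 m and z of blade_r in the frame of jig between 0.02 and 0.032 m and angle between blade_r's own z axis and vertical below 0.25 rad)) and ((x of blade_p in the frame of jig between -0.015 and 0.015 m and y of blade_p in the frame of jig between -0.066 and -0.05 m and z of blade_p in the frame of jig between 0.02 and 0.032 m and angle between blade_p's own z axis and vertical below 0.25 rad) or (x of blade_p in the frame of rack between -0.012 and 0.012 m and y of blade_p in the frame of rack between -0.1 and 0.1 m and z of blade_p in the frame of rack between 0.012 and 0.026 m and angle between blade_p's own z axis and vertical below 0.12 rad)) and ((x of blade_q in the frame of jig between -0.015 and 0.015 m and y of blade_q in the frame of jig between -0.066 and -0.05 m and z of blade_q in the frame of jig between 0.02 and 0.032 m and angle between blade_q's own z axis and vertical below 0.25 rad) or (x of blade_q in the frame of rack between -0.012 and 0.012 m and y of blade_q in the frame of rack between -0.1 and 0.1 m and z of blade_q in the frame of rack between 0.012 and 0.026 m and angle between blade_q's own z axis and vertical below 0.12 rad)) and ((x of blade_r in the frame of jig between -0.015 and 0.015 m and y of blade_r in the frame of jig between -0.066 and -0.05 m and z of blade_r in the frame of jig between 0.02 and 0.032 m and angle between blade_r's own z axis and vertical below 0.25 rad) or (x of blade_r in the frame of rack between -0.012 and 0.012 m and y of blade_r in the frame of rack between -0.1 and 0.1 m and z of blade_r in the frame of rack between 0.012 and 0.026 m and angle between blade_r's own z axis and vertical below 0.12 rad)) and linear speed of each of plate_a, plate_b, plate_c, plate_d, plate_e, blade_p, blade_q, blade_r below 0.02 m/s); the robot touches nothing.
It fails at once if a blade is forced: more than 70 N between a blade and the jig's bed, fence or stop (contact force between any of blade_p, blade_q, blade_r and jig above 70 N or contact force between any of blade_p, blade_q, blade_r and stop above 70 N).
Of plate_a, plate_b, plate_c, plate_d, plate_e only 3 to 5 are there at a start; the rules pass over those that are not, and their reading is None.
At some moment in a run one of plate_a, plate_b, plate_c, plate_d, plate_e may be knocked a few centimetres aside while the robot is not near it.
Once in a run the grip may slacken for a moment while it holds something.
It also fails if it takes over 210 s, if anything falls off the work surface, if the arm or the gripper's body presses on something with over 40 N, if the wrist force passes 120 N, or if a joint passes its speed limit or range.

## Working session

There is one attempt and no reset: what is moved stays moved. The work goes in short steps, Python scripts to look and compute and a tool call to move; the robot and the scene stay as the last step left them, time stands still between calls to the robot, and variables do not carry over. Pictures are saved under pics/ and viewed, and the job is handed in when it is done.

Besides the shell and the picture viewer there is one more tool, called after "Emit:" by a JSON object that holds its "api" and its "payload", one argument or row to a line. drive_tool: Moves the arm, as the interface text tells. Its arguments: {"type":"object","properties":{"increments":{"type":"string"},"grip":{"type":"number"},"squeeze":{"type":"number"}},"required":["increments"]}

```bash
mkdir -p pics; ls; cat > h.py <<'E'
from station import bot
import numpy as np, cv2
def save(cam,name):
    im=bot.read_camera(cam); cv2.imwrite(f'pics/{name}.png',im[:,:,::-1]); return im
def ray(cam,u,v,z,cal=None):
    c=cal or bot.calibration(cam); T=np.linalg.inv(np.array(c['camera_from_world']))
    d=T[:3,:3]@np.array([(u-c['cx'])/c['fx'],(v-c['cy'])/c['fy'],1]); o=T[:3,3]
    return o+d*(z-o[2])/d[2]
def proj(cam,p,cal=None):
    c=cal or bot.calibration(cam); q=np.array(c['camera_from_world'])@np.r_[p,1]
    return c['fx']*q[0]/q[2]+c['cx'],c['fy']*q[1]/q[2]+c['cy']
E
python3 - <<'E'
from h import *
for c in ['top','side','wrist']: save(c,c+'0'); print(c,bot.calibration(c))
print(bot.get_obs(),bot.finger_overhang)
E
```

```text
pics
top {'fx': 484.6426981376772, 'fy': 484.6426981376772, 'cx': 317.45611489644403, 'cy': 243.01159062597407, 'camera_from_world': array([[ 0.00847627, -0.99996016, -0.002798  ,  0.00660684],
       [-0.99822073, -0.00829631, -0.05904706,  0.61871838],
       [ 0.05902149,  0.00329352, -0.99825128,  1.13035665],
       [ 0.        ,  0.        ,  0.        ,  1.        ]])}
side {'fx': 506.59156327961284, 'fy': 506.59156327961284, 'cx': 323.832464918203, 'cy': 243.49948055164248, 'camera_from_world': array([[ 0.78043866, -0.62520406, -0.00594799, -0.46293937],
       [-0.42932486, -0.52895938, -0.73203971,  0.32421505],
       [ 0.45452795,  0.57386571, -0.681236  ,  0.88954846],
       [ 0.        ,  0.        ,  0.        ,  1.        ]])}
wrist {'fx': 403.6137671890397, 'fy': 403.6137671890397, 'cx': 320.99400382782, 'cy': 234.9628541084764, 'camera_from_world': array([[ 0.41202158,  0.9111724 , -0.00175306, -0.6743356 ],
       [ 0.8767276 , -0.39592057,  0.27312198, -0.03626412],
       [ 0.24816713, -0.11406911, -0.96197781,  0.37926272],
       [ 0.        ,  0.        ,  0.        ,  1.        ]])}
{'t': 0.15, 'q': array([-1.25411276,  0.47762681,  0.02237667,  1.55614472, -0.01151852,
        1.10928435, -0.08308204]), 'joint_vel': array([-0.00024   , -0.00121913, -0.00093486, -0.00157798, -0.00022797,
       -0.00049985, -0.00092805]), 'joint_torque': array([ 2.71677105e-03, -5.96927047e+01,  1.61014806e+00, -2.81487930e+01,
        1.26500399e-02,  6.61616446e-03, -4.54008969e-06]), 'eef_pos': array([0.27803731, 0.61465616, 0.25257211]), 'tool_rot': array([-9.66043190e-05,  2.10797689e-01,  9.77529482e-01, -6.60372154e-04]), 'contact_force': array([ 0.13940248, -0.62605487,  0.04880069]), 'torque': array([-0.02250782,  0.03294967,  0.00086583]), 'gripper_width': 1.0003493494002074} 0.022
```

View pics/top0.png

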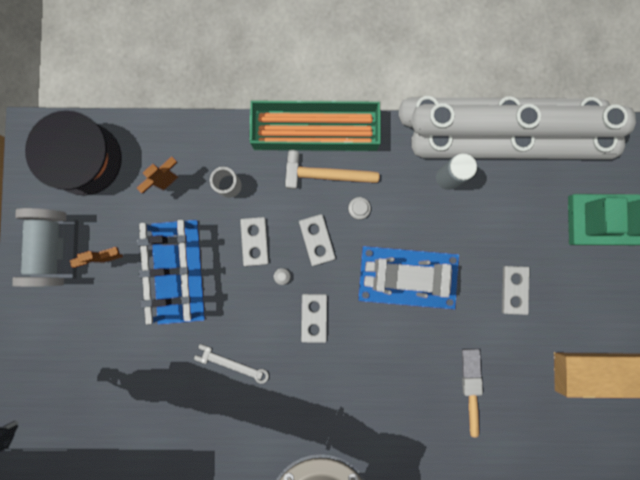

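View pics/side0.png

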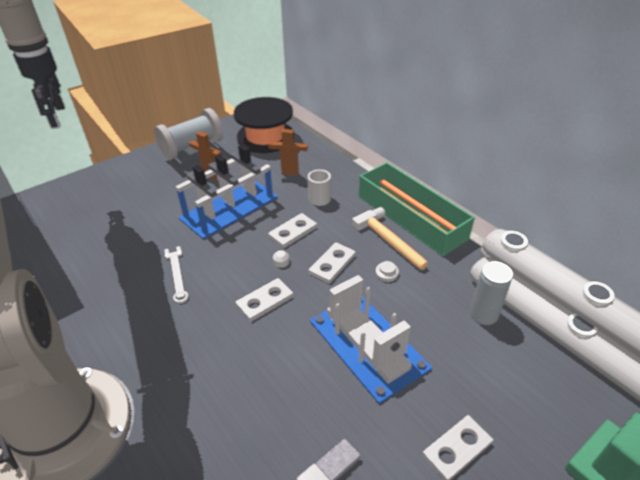

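View pics/wrist0.png

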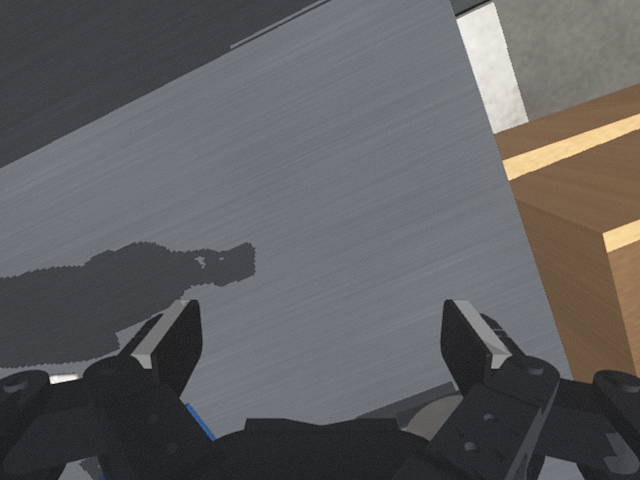

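```bash
python3 - <<'E'
import cv2
a=cv2.imread('pics/top0.png'); s=cv2.imread('pics/side0.png')
cv2.imwrite('pics/c1.png',cv2.resize(a[235:320,345:475],None,fx=6,fy=6,interpolation=cv2.INTER_CUBIC))
cv2.imwrite('pics/c2.png',cv2.resize(a[205:335,60:220],None,fx=4.5,fy=4.5,interpolation=cv2.INTER_CUBIC))
cv2.imwrite('pics/c3.png',cv2.resize(s[265:405,300:440],None,fx=4,fy=4,interpolation=cv2.INTER_CUBIC))
cv2.imwrite('pics/c4.png',cv2.resize(s[105:245,150:320],None,fx=4,fy=4,interpolation=cv2.INTER_CUBIC))
E
```

```text
(no output)
```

View pics/c1.png

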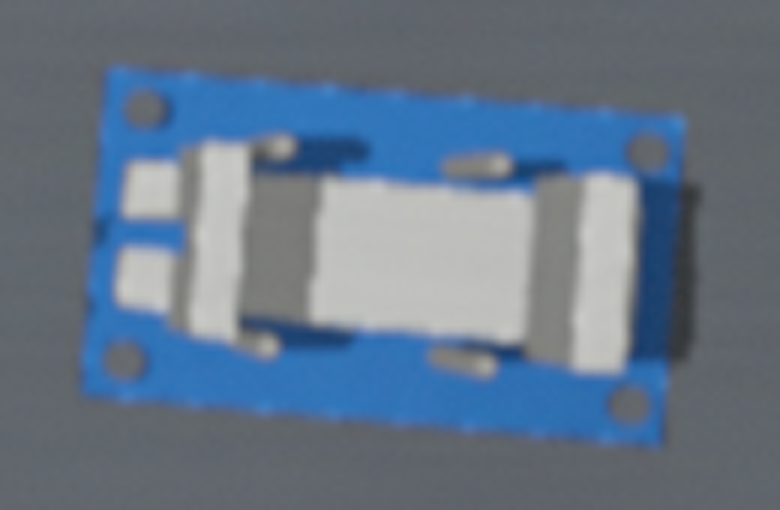

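View pics/c2.png

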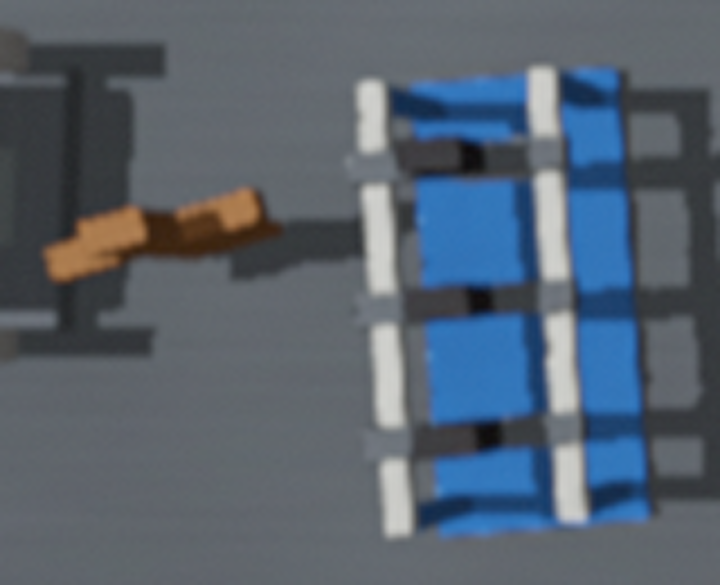

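View pics/c3.png

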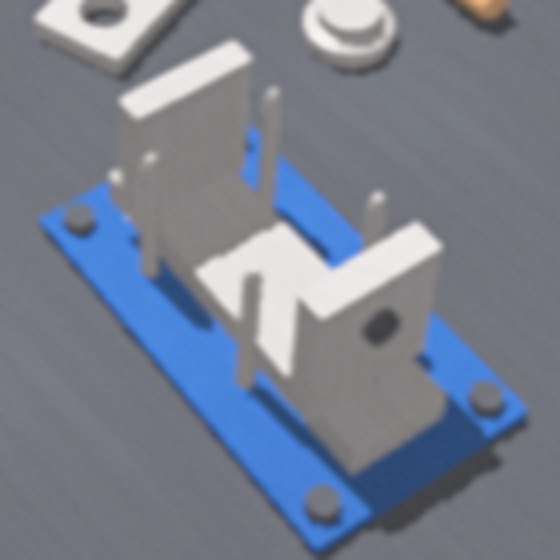

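View pics/c4.png

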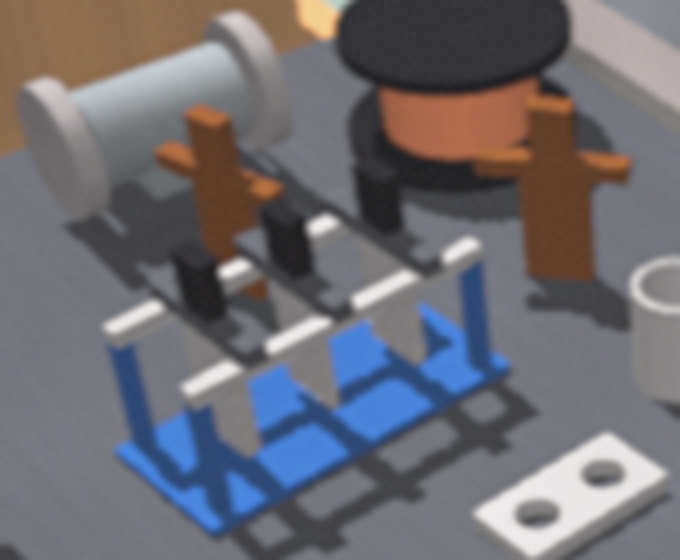

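```bash
cat >> h.py <<'E'
def plates(im=None,box=None,zt=0.014):
    if im is None: im=bot.read_camera('top')
    hsv=cv2.cvtColor(im,cv2.COLOR_RGB2HSV)
    m=((hsv[:,:,2]>150)&(hsv[:,:,1]<45)).astype(np.uint8)
    cs,_=cv2.findContours(m,cv2.RETR_EXTERNAL,cv2.CHAIN_APPROX_NONE)
    out=[]
    for c in cs:
        a=cv2.contourArea(c)
        if 500<a<2500:
            w=np.array([ray('top',u,v,zt)[:2] for u,v in c[:,0]],np.float32)*1000
            (x,y),(p,q),an=cv2.minAreaRect(w)
            if p<q: an+=90; p,q=q,p   # an: dir of long side
            out.append((x,y,p,q,(an+90)%180-90))
    return out
E
python3 - <<'E'
from h import *
im=cv2.imread('pics/top0.png')[:,:,::-1].copy()
for p in plates(im): print(np.round(p,1))
# jig base corners z=8mm (c1 coords)
for n,(u,v) in dict(tl=(108,68),tr=(685,118),br=(660,445),bl=(82,395)).items(): print(n,np.round(ray('top',345+u/6,235+v/6,.008)*1000,1))
# fence top: z=108 ; stop top
for n,(u,v) in dict(fTL=(205,142),fTR=(250,142),fBR=(238,340),fBL=(190,335),sTL=(582,178),sTR=(640,178),sBR=(628,372),sBL=(572,370)).items(): print(n,np.round(ray('top',345+u/6,235+v/6,.108)*1000,1))
# rack rails z=104
for n,(u,v) in dict(l1=(372,82),l2=(400,535),r1=(543,68),r2=(575,520)).items(): print(n,np.round(ray('top',60+u/4.5,205+v/4.5,.104)*1000,1))
for n,(u,v) in dict(b1l=(350,165),b1r=(563,150),b2l=(357,305),b2r=(573,297),b3l=(366,440),b3r=(580,428)).items(): print(n,np.round(ray('top',60+u/4.5,205+v/4.5,.118)*1000,1))
E
```

```text
[ 93.7   6.1 171.2  42.9 -89.4]
[332.8 210.3 177.4  38.1  71.5]
[4.43e+02 2.08e+01 1.10e+02 5.65e+01 4.00e-01]
[ 512.3 -458.2  110.8   56.7   -1. ]
[ 538.2 -219.2   86.5   57.8   85.5]
[604.  697.3 124.9  37.4  -1.6]
[622.5 164.3 111.7  57.8   5. ]
[627.2  14.7 111.8  57.3  16.9]
[7.697e+02 2.409e+02 6.050e+01 6.020e+01 5.000e-01]
tl [612.2 -97.1   8. ]
tr [ 594.2 -326.5    8. ]
br [ 464.9 -315.5    8. ]
bl [482.6 -87.2   8. ]
fTL [ 580.3 -123.3  108. ]
fTR [ 580.4 -139.6  108. ]
fBR [ 508.7 -135.3  108. ]
fBL [ 510.4 -117.9  108. ]
sTL [ 568.4 -260.1  108. ]
sTR [ 568.5 -281.1  108. ]
sBR [ 498.4 -276.2  108. ]
sBL [ 499. -256.  108.]
l1 [654.  396.5 104. ]
l2 [434.4 376.4 104. ]
r1 [661.6 313.  104. ]
r2 [442.4 292.  104. ]
b1l [612.4 400.8 118. ]
b1r [620.5 298.3 118. ]
b2l [545.2 395.4 118. ]
b2r [549.9 291.8 118. ]
b3l [480.9 389.1 118. ]
b3r [487.4 286.9 118. ]
```

```bash
python3 - <<'E'
from h import *
for n,(u,v) in dict(p1=(288,143),p2=(272,350),p3=(503,160),p4=(488,365)).items(): print(n,np.round(ray('top',345+u/6,235+v/6,.094)*1000,1))
for n,(u,v) in dict(bedT=(320,178),bedB=(312,322),lug1=(125,160),lug2=(115,305)).items(): print(n,np.round(ray('top',345+u/6,235+v/6,.028)*1000,1))
im=cv2.imread('pics/top0.png')
c,s=np.cos(-.078),np.sin(-.078)
big=cv2.resize(im[235:320,345:475],None,fx=6,fy=6,interpolation=cv2.INTER_CUBIC)
O=np.array([538.5,-206.6])
def P(x,y,z,col):
    w=O+np.array([c*x-s*y,s*x+c*y]); u,v=proj('top',[w[0]/1e3,w[1]/1e3,z/1e3]); cv2.circle(big,(int((u-345+.5)*6),int((v-235+.5)*6)),3,col,-1)
for x in(-35,35):
  for y in (60,76): P(x,y,108,(0,0,255))
for x in(-37,37):
  for y in (45,-35): P(x,y,96,(0,255,0)); P(x,y,8,(0,255,255))
for x in(-65,65):
  for y in (115,-115): P(x,y,8,(255,0,255))
for x in(-28,28):
  for y in (95,-105): P(x,y,28,(0,128,255))
cv2.imwrite('pics/c5.png',big)
E
```

```text
p1 [ 580.6 -155.6   94. ]
p2 [ 504.6 -149.7   94. ]
p3 [ 575.  -234.6   94. ]
p4 [ 499.9 -228.7   94. ]
bedT [ 568.8 -178.1   28. ]
bedB [ 512.8 -174.9   28. ]
lug1 [ 575.2 -102.    28. ]
lug2 [518.7 -98.2  28. ]
```

View pics/c5.png

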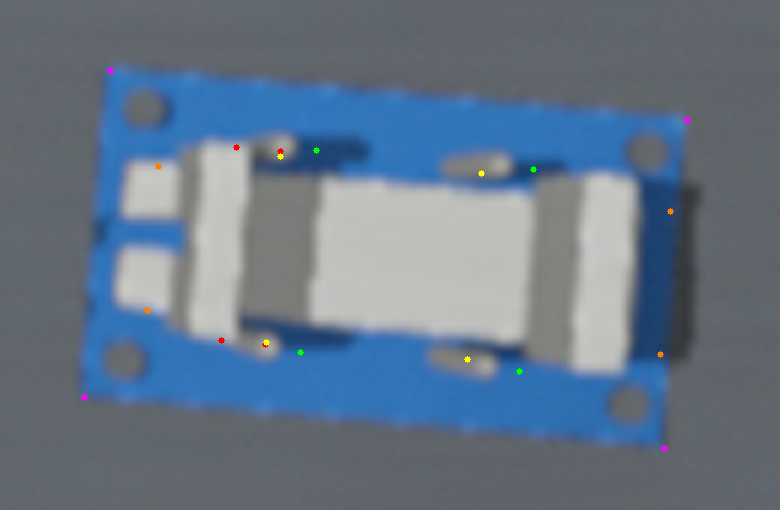

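Emit:
{"api": "drive_tool", "payload": {
  "increments": "0.0215 -0.0282 0 0.032;0.0215 -0.0282 0 0.032;0.0215 -0.0282 0 0.032;0.0215 -0.0282 0 0.032;0.0215 -0.0282 0 0.032;0.0215 -0.0282 0 0.032;0.0215 -0.0282 0 0.032;0.0215 -0.0282 0 0.032;0.0215 -0.0282 0 0.032;0.0215 -0.0282 0 0.032;0.0215 -0.0282 0 0.032;0.0215 -0.0282 0 0.032",
  "grip": 1
}}

```text
t: 1.15
eef_pos: [0.5368, 0.275, 0.2532]
tool_rot: [-0.0, 0.02, 1.0, -0.0]
contact_force: [0.8, 0.4, -0.5]
gripper_width: 0.998
```

Emit:
{"api": "drive_tool", "payload": {
  "increments": "0.0215 -0.0282 -0.02 0.032;0.0215 -0.0282 -0.02 0.032;0.0215 -0.0282 -0.02 0.032;0.0215 -0.0282 -0.02 0.032;0 0 0 0"
}}

```text
t: 1.57
eef_pos: [0.6239, 0.1537, 0.1689]
tool_rot: [-0.002, -0.039, 0.999, -0.004]
contact_force: [-1.0, -1.3, -0.3]
gripper_width: 1.003
```

```bash
cat >> h.py <<'E'
def st():
    o=bot.get_obs(); q=o['tool_rot']; 
    print('t%.2f'%o['t'],np.round(o['eef_pos']*1000,1),'jaw %.1f'%np.degrees(np.arctan2(q[2]**2-q[1]**2,2*q[1]*q[2])),'F',np.round(o['contact_force'],1),'g %.3f'%o['gripper_width'])
    return o
E
python3 - <<'E'
from h import *
save('wrist','w1'); st(); 
for p in plates(): print(np.round(p,1))
E
```

```text
t1.62 [622.8 157.7 170.4] jaw 94.6 F [-0.9  0.3  0.4] g 0.998
[ 93.8  -5.4 161.9  42.9 -89.4]
[110.9 225.4  81.4  80.7   0.6]
[4.43e+02 2.08e+01 1.10e+02 5.65e+01 4.00e-01]
[ 512.3 -458.2  110.7   56.7   -1. ]
[ 538.2 -221.1   82.7   57.5   85.5]
[6.039e+02 6.969e+02 1.241e+02 3.600e+01 1.000e-01]
```

View pics/w1.png

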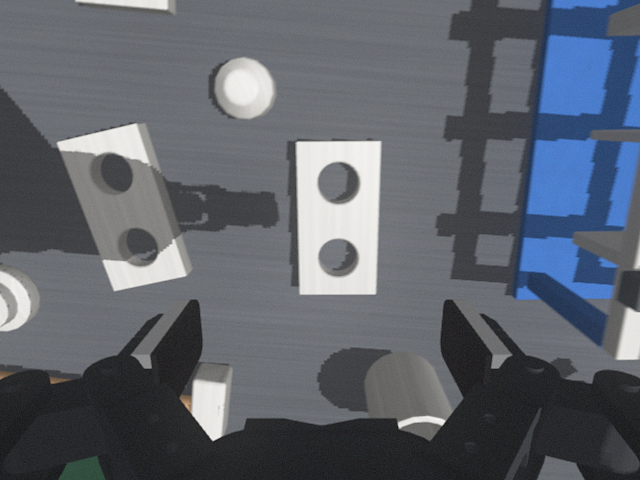

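```bash
python3 - <<'E'
from h import *
st()
for z in (.014,): print(ray('wrist',338,218,z)*1000)
E
```

```text
t1.67 [622.2 161.3 171.8] jaw 94.8 F [1.  0.8 0.8] g 1.001
[618.66214811 172.77141577  14.        ]
```

Emit:
{"api": "drive_tool", "payload": {
  "increments": "0 0 -0.03 0;0 0 -0.03 0;0 0 -0.03 0;0 0 -0.03 0;0 0 -0.023 0;0 0 0 0;0 0 0 0"
}}

```text
t: 2.25
eef_pos: [0.6211, 0.1654, 0.0301]
tool_rot: [-0.001, -0.045, 0.999, 0.0]
contact_force: [-0.7, 0.6, 0.5]
gripper_width: 1.0
```

Emit:
{"api": "drive_tool", "payload": {
  "increments": "0 0 -0.005 0;0 0 0 0;0 0 0 0;0 0 0 0;0 0 0 0;0 0 0 0;0 0 0 0;0 0 0 0",
  "grip": 0,
  "squeeze": 60
}}

```text
t: 2.92
eef_pos: [0.6233, 0.1642, 0.0276]
tool_rot: [0.001, -0.044, 0.999, 0.0]
contact_force: [-1.9, -0.7, 5.2]
gripper_width: 0.628
```

```bash
python3 - <<'E'
from h import *
save('side','s1'); save('wrist','w2'); st()
E
```

```text
t3.02 [623.3 164.2  27.6] jaw 95.0 F [-1.5  0.6  5.1] g 0.626
```

View pics/w2.png

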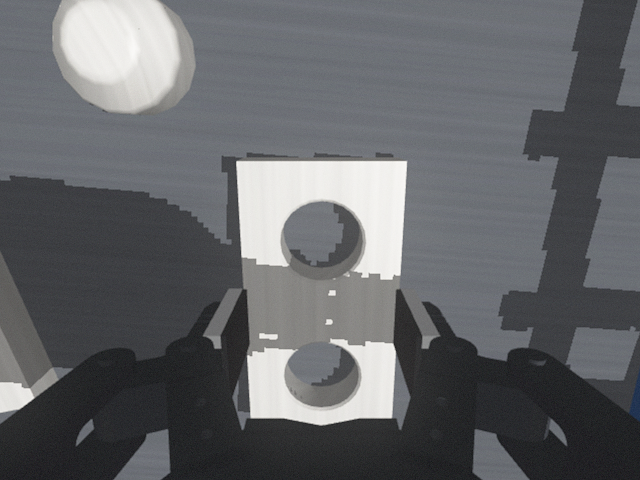

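Emit:
{"api": "drive_tool", "payload": {
  "increments": "0 0 0.03 0;0 0 0.04 0;0 0 0.04 0;-0.006 -0.0257 0.04 -0.124;-0.006 -0.0257 0 -0.124;-0.006 -0.0257 0 -0.124;-0.006 -0.0257 0 -0.124;-0.006 -0.0257 0 -0.124;-0.006 -0.0257 0 -0.124;-0.006 -0.0257 0 -0.124;-0.006 -0.0257 0 -0.124;-0.006 -0.0257 0 -0.124"
}}

```text
t: 4.02
eef_pos: [0.5682, -0.065, 0.1707]
tool_rot: [-0.0, 0.495, 0.869, 0.0]
contact_force: [0.1, -0.7, -4.0]
gripper_width: 0.63
```

Emit:
{"api": "drive_tool", "payload": {
  "increments": "-0.006 -0.0257 0 -0.124;-0.006 -0.0257 0 -0.124;-0.006 -0.0257 0 -0.124;-0.006 -0.0257 0 -0.124;-0.006 -0.0257 0 -0.124;0 0 0 0;0 0 0 0;0 0 0 0"
}}

```text
t: 4.68
eef_pos: [0.539, -0.1919, 0.1703]
tool_rot: [-0.0, 0.734, 0.679, 0.0]
contact_force: [0.5, -0.4, -4.1]
gripper_width: 0.63
```

```bash
python3 - <<'E'
from h import *
st();im=save('wrist','w3'); save('side','s3')
E
```

```text
t4.68 [ 539.  -191.9  170.3] jaw -4.4 F [ 0.5 -0.4 -4.1] g 0.630
```

View pics/w3.png

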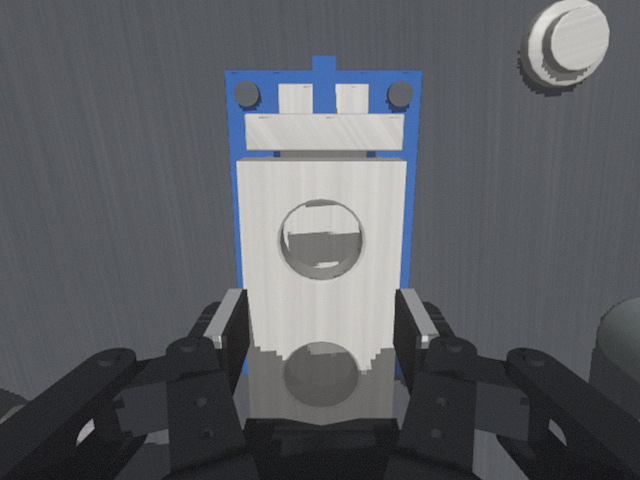

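View pics/s3.png

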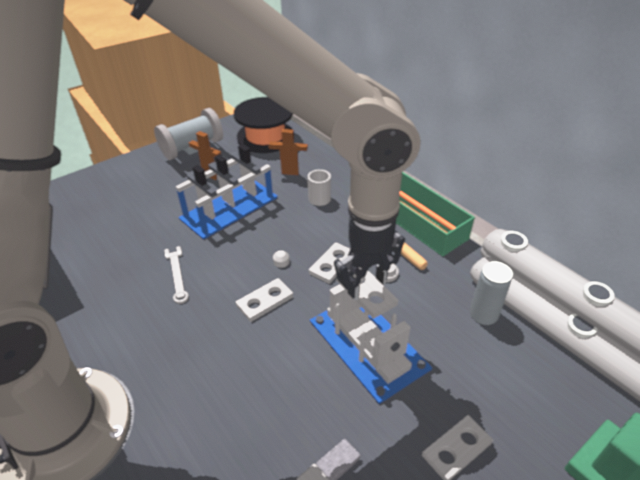

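```bash
python3 - <<'E'
from h import *
for u,v,z in [(246,114,108),(403,114,108),(403,150,108),(246,150,108),(226,71,8),(421,71,8),(238,158,156.7),(406,158,156.7)]: print((u,v,z),np.round(ray('wrist',u,v,z/1e3)*1000,1))
E
```

```text
(246, 114, 108) [ 512.7 -116.9  108. ]
(403, 114, 108) [ 580.8 -122.   108. ]
(403, 150, 108) [ 580.5 -137.4  108. ]
(246, 150, 108) [ 510.7 -132.2  108. ]
(226, 71, 8) [485.4 -86.2   8. ]
(421, 71, 8) [612.6 -95.8   8. ]
(238, 158, 156.7) [ 516.9 -131.9  156.7]
(406, 158, 156.7) [ 571.9 -136.   156.7]
```

Emit:
{"api": "drive_tool", "payload": {
  "increments": "0.0005 -0.005 0 0;0 0 -0.02 0;0 0 -0.03 0;0 0 -0.03 0;0 0 -0.02 0;0 0 0 0;0 0 0 0"
}}

```text
t: 5.37
eef_pos: [0.5391, -0.1973, 0.0696]
tool_rot: [-0.001, 0.734, 0.679, -0.001]
contact_force: [-0.6, -0.5, -3.9]
gripper_width: 0.62
```

```bash
python3 - <<'E'
from h import *
st();im=save('wrist','w4'); st()
E
```

```text
t5.37 [ 539.1 -197.3   69.6] jaw -4.4 F [-0.6 -0.5 -3.9] g 0.620
t5.42 [ 540.1 -197.8   70.8] jaw -4.4 F [-0.2  0.1 -3.7] g 0.622
```

View pics/w4.png

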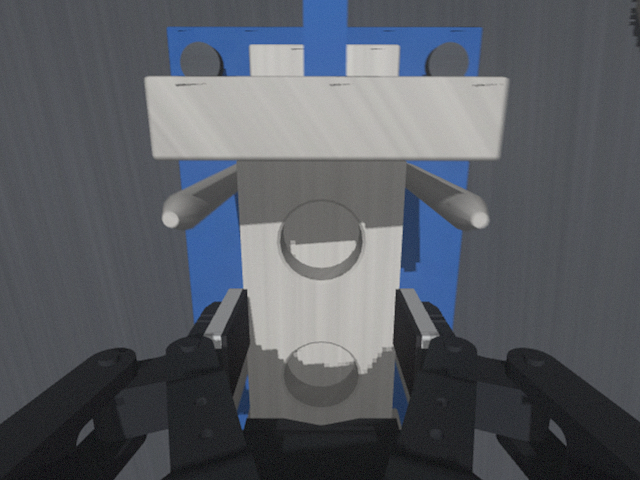

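Emit:
{"api": "drive_tool", "payload": {
  "increments": "0.001 0 -0.007 0;0 0 -0.006 0;0 0 0 0;0 0 0 0"
}}

```text
t: 5.75
eef_pos: [0.5405, -0.1975, 0.0573]
tool_rot: [-0.0, 0.734, 0.679, 0.0]
contact_force: [-0.4, 0.2, -3.5]
gripper_width: 0.622
```

Emit:
{"api": "drive_tool", "payload": {
  "increments": "0 0.002 0 0;0 0.002 0 0;0 0.002 0 0;0 0 0 0"
}}

```text
t: 6.08
eef_pos: [0.5407, -0.1922, 0.0575]
tool_rot: [0.001, 0.734, 0.679, -0.0]
contact_force: [-0.2, -3.2, -4.4]
gripper_width: 0.623
```

Emit:
{"api": "drive_tool", "payload": {
  "increments": "0 0.001 -0.002 0;0 0.001 -0.001 0;0 0 0 0;0 0 0 0"
}}

```text
t: 6.42
eef_pos: [0.5407, -0.1921, 0.0556]
tool_rot: [0.002, 0.735, 0.678, -0.0]
contact_force: [-2.9, -4.6, 8.6]
gripper_width: 0.622
```

Emit:
{"api": "drive_tool", "payload": {
  "increments": "0 0 0 0;0 0 0 0;0 0 0 0;0 0 0.02 0;0 0 0.03 0;0 0 0.04 0;0.006 0.015 0.03 -0.1;0.006 0.015 0 -0.1;0.006 0.015 0 -0.1;0.006 0.015 0 -0.1;0.006 0.015 0 -0.1;0.006 0.015 0 -0.1",
  "grip": 1
}}

```text
t: 7.42
eef_pos: [0.5769, -0.0979, 0.1742]
tool_rot: [-0.0, 0.903, 0.43, 0.0]
contact_force: [-0.4, -0.2, 0.6]
gripper_width: 1.003
```

```bash
python3 - <<'E'
from h import *
st();im=save('top','t5')
for p in plates(im): print(np.round(p,1))
E
```

```text
t7.42 [576.9 -97.9 174.2] jaw -39.1 F [-0.4 -0.2  0.6] g 1.003
[333.2 210.2 177.5  38.1  71.8]
[4.43e+02 2.08e+01 1.10e+02 5.65e+01 4.00e-01]
[ 512.3 -458.2  110.7   56.7   -1. ]
[ 545.  -239.1  140.1   48.6   -6. ]
[6.039e+02 6.968e+02 1.241e+02 3.610e+01 1.000e-01]
[627.3  14.7 111.6  57.3  16.9]
[7.697e+02 2.409e+02 6.050e+01 6.020e+01 5.000e-01]
```

View pics/t5.png

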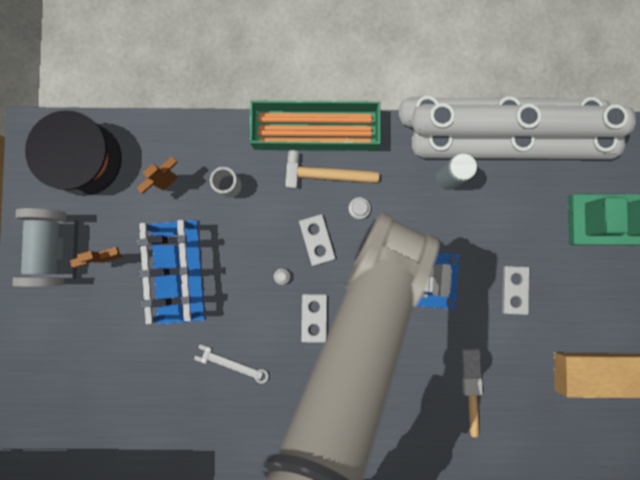

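Emit:
{"api": "drive_tool", "payload": {
  "increments": "0.0084 0.0188 -0.01 -0.099;0.0084 0.0188 -0.01 -0.099;0.0084 0.0188 -0.01 -0.099;0.0084 0.0188 -0.01 -0.099;0.0084 0.0188 -0.01 -0.099;0.0084 0.0188 -0.01 -0.099;0 0 0 0;0 0 0 0"
}}

```text
t: 8.13
eef_pos: [0.6266, 0.015, 0.113]
tool_rot: [-0.0, 0.988, 0.152, -0.001]
contact_force: [-0.4, -0.8, -0.4]
gripper_width: 1.002
```

```bash
python3 - <<'E'
from h import *
st();im=save('wrist','w5'); st()
E
```

```text
t8.13 [626.6  15.  113. ] jaw -72.5 F [-0.4 -0.8 -0.4] g 1.002
t8.18 [626.6  13.1 113.9] jaw -72.7 F [-0.3 -0.7  0.7] g 0.999
```

View pics/w5.png

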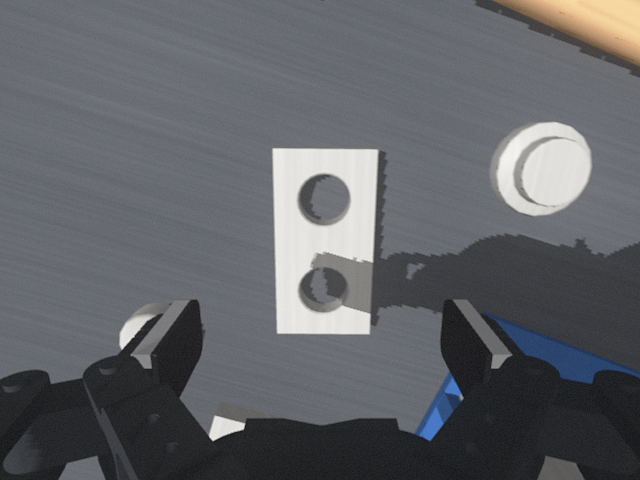

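Emit:
{"api": "drive_tool", "payload": {
  "increments": "0 0 -0.03 0;0 0 -0.03 0;0 0 -0.024 0;0 0 0 0;0 0 0 0"
}}

```text
t: 8.6
eef_pos: [0.6261, 0.0116, 0.0302]
tool_rot: [0.0, 0.989, 0.148, -0.001]
contact_force: [-0.0, -0.5, 0.3]
gripper_width: 1.001
```

Emit:
{"api": "drive_tool", "payload": {
  "increments": "0 0 0 0;0 0 0 0;0 0 0 0;0 0 0 0;0 0 0 0;0 0 0 0;0 0 0 0",
  "grip": 0,
  "squeeze": 70
}}

```text
t: 9.18
eef_pos: [0.6321, 0.0111, 0.0361]
tool_rot: [0.001, 0.989, 0.148, 0.006]
contact_force: [-0.6, -1.0, 28.7]
gripper_width: 0.009
```

```bash
python3 - <<'E'
from h import *
st();im=save('wrist','w6'); save('side','s6');im=save('top','t6')
for p in plates(im): print(np.round(p,1))
E
```

```text
t9.18 [632.1  11.1  36.1] jaw -73.0 F [-0.6 -1.  28.7] g 0.009
[ 84.4 505.2 136.5  33.9 -89.4]
[ 93.7   3.8 175.8  42.9 -89.4]
[4.407e+02 2.080e+01 1.100e+02 5.660e+01 4.000e-01]
[ 511.7 -457.6  111.1   57.7   -2.2]
[ 537.7 -231.9   61.5   58.7   85.7]
[6.039e+02 6.958e+02 1.242e+02 3.840e+01 1.000e-01]
[7.697e+02 2.409e+02 6.050e+01 6.020e+01 5.000e-01]
```

View pics/w6.png

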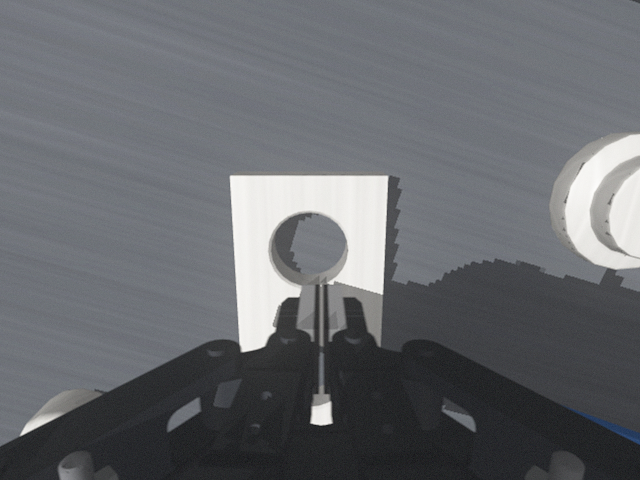

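View pics/s6.png

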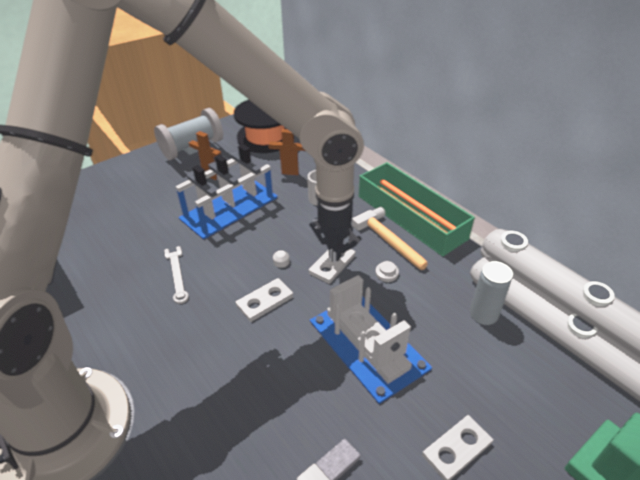

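Emit:
{"api": "drive_tool", "payload": {
  "increments": "-0.0055 0.0025 0.03 0;0 0 0.03 0;0 0 0.02 0;0 0 0 0;0 0 0 0;0 0 0 0;0 0 0 0",
  "grip": 1
}}

```text
t: 9.92
eef_pos: [0.6207, 0.016, 0.1093]
tool_rot: [-0.0, 0.989, 0.149, -0.001]
contact_force: [-0.8, 1.1, 0.0]
gripper_width: 0.976
```

```bash
python3 - <<'E'
from h import *
st();im=save('wrist','w7'); st()
def contours(im):
    hsv=cv2.cvtColor(im,cv2.COLOR_RGB2HSV)
E
```

```text
t9.92 [620.7  16.  109.3] jaw -72.9 F [-0.8  1.1  0. ] g 0.976
t9.97 [620.7  15.8 109.1] jaw -72.9 F [ 0.2  0.2 -0.8] g 1.002
```

View pics/w7.png

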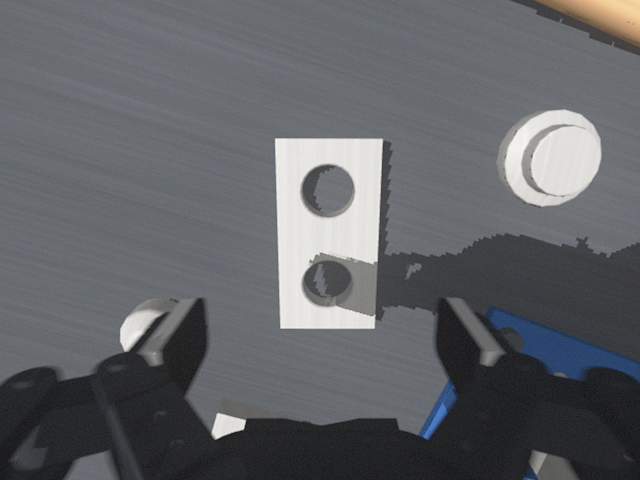

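```bash
python3 - <<'E'
from h import *
for u,v in [(275,139),(383,139),(375,328),(280,328)]: print(np.round(ray('wrist',u,v,.014)*1000,1))
E
```

```text
[671.1  56.3  14. ]
[687.7   2.5  14. ]
[582.9 -29.6  14. ]
[566.2  24.5  14. ]
```

Emit:
{"api": "drive_tool", "payload": {
  "increments": "0.006 -0.0025 -0.03 0;0 0 -0.03 0;0 0 -0.03 0;0 0 0 0;0 0 0 0;0 0 0 0"
}}

```text
t: 10.47
eef_pos: [0.6279, 0.0126, 0.021]
tool_rot: [0.0, 0.989, 0.149, 0.0]
contact_force: [0.0, -0.0, 0.4]
gripper_width: 0.999
```

Emit:
{"api": "drive_tool", "payload": {
  "increments": "0 0 0 0;0 0 0 0;0 0 0 0;0 0 0 0;0 0 0 0;0 0 0 0;0 0 0 0",
  "grip": 0,
  "squeeze": 70
}}

```text
t: 11.05
eef_pos: [0.6283, 0.0136, 0.0222]
tool_rot: [-0.001, 0.989, 0.149, 0.001]
contact_force: [-3.2, 0.9, 9.5]
gripper_width: 0.63
```

Emit:
{"api": "drive_tool", "payload": {
  "increments": "0 0 0.04 0;0 0 0.04 0;0 0 0.04 0;-0.0073 -0.0177 0.03 0.0997;-0.0073 -0.0177 0 0.0997;-0.0073 -0.0177 0 0.0997;-0.0073 -0.0177 0 0.0997;-0.0073 -0.0177 0 0.0997;-0.0073 -0.0177 0 0.0997;-0.0073 -0.0177 0 0.0997;-0.0073 -0.0177 0 0.0997;-0.0073 -0.0177 0 0.0997"
}}

```text
t: 12.05
eef_pos: [0.5605, -0.1467, 0.1701]
tool_rot: [-0.0, 0.825, 0.565, -0.0]
contact_force: [0.2, -0.5, -5.5]
gripper_width: 0.629
```

Emit:
{"api": "drive_tool", "payload": {
  "increments": "-0.0073 -0.0177 0 0.0997;-0.0073 -0.0177 0 0.0997;-0.0073 -0.0177 0 0.0997;0 0 0 0;0 0 0 0;0 0 0 0;0 0 0 0"
}}

```text
t: 12.63
eef_pos: [0.5399, -0.1981, 0.1699]
tool_rot: [-0.0, 0.733, 0.68, 0.0]
contact_force: [-0.0, 0.5, -5.5]
gripper_width: 0.631
```

```bash
python3 - <<'E'
from h import *
st();im=save('wrist','w8'); st()
E
```

```text
t12.63 [ 539.9 -198.1  169.9] jaw -4.3 F [-0.   0.5 -5.5] g 0.631
t12.68 [ 540.  -198.   169.9] jaw -4.3 F [ 0.5  0.9 -4.7] g 0.627
```

View pics/w8.png

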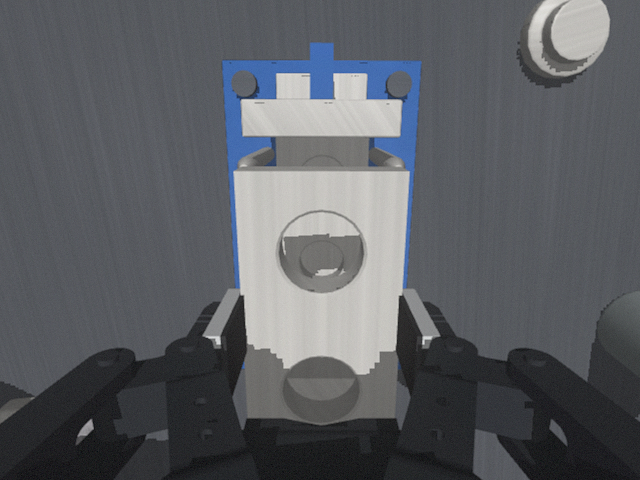

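Emit:
{"api": "drive_tool", "payload": {
  "increments": "0.001 0 -0.02 0;0 0 -0.03 0;0 0 -0.03 0;0 0 -0.02 0;0 0 0 0;0 0 0 0"
}}

```text
t: 13.18
eef_pos: [0.5405, -0.1985, 0.0695]
tool_rot: [-0.001, 0.733, 0.68, -0.001]
contact_force: [0.1, -0.4, -5.0]
gripper_width: 0.629
```

Emit:
{"api": "drive_tool", "payload": {
  "increments": "0 0.003 -0.001 0;0 0.002 -0.001 0;0 0.002 0 0;0 0.001 0 0;0 0 0 0"
}}

```text
t: 13.6
eef_pos: [0.5413, -0.1907, 0.0688]
tool_rot: [0.0, 0.733, 0.68, 0.0]
contact_force: [0.5, 0.4, -4.8]
gripper_width: 0.625
```

Emit:
{"api": "drive_tool", "payload": {
  "increments": "0 0.0015 0 0;0 0.0015 0 0;0 0 0 0"
}}

```text
t: 13.85
eef_pos: [0.5409, -0.1896, 0.0685]
tool_rot: [0.001, 0.734, 0.68, -0.0]
contact_force: [1.2, -3.6, -4.1]
gripper_width: 0.631
```

Emit:
{"api": "drive_tool", "payload": {
  "increments": "0 0.0015 0 0;0 0.001 -0.001 0;0 0 -0.001 0;0 0 0 0"
}}

```text
t: 14.18
eef_pos: [0.5409, -0.1895, 0.0671]
tool_rot: [0.002, 0.734, 0.679, -0.001]
contact_force: [-1.4, -8.6, -0.2]
gripper_width: 0.631
```

Emit:
{"api": "drive_tool", "payload": {
  "increments": "0 0 -0.001 0;0 0 -0.001 0;0 0 -0.001 0;0 0 0 0"
}}

```text
t: 14.52
eef_pos: [0.5411, -0.1896, 0.0643]
tool_rot: [0.002, 0.734, 0.679, -0.001]
contact_force: [-1.4, -9.2, -0.0]
gripper_width: 0.631
```

Emit:
{"api": "drive_tool", "payload": {
  "increments": "0 0 -0.001 0;0 0 -0.001 0;0 0 0 0"
}}

```text
t: 14.77
eef_pos: [0.5412, -0.1895, 0.0642]
tool_rot: [0.002, 0.734, 0.679, 0.0]
contact_force: [-6.5, -5.2, 19.9]
gripper_width: 0.629
```

Emit:
{"api": "drive_tool", "payload": {
  "increments": "0 0 0 0;0 0 0 0;0 0 0 0;0 0 0.02 0;0 0 0.03 0;0 0 0.04 0;-0.0083 0.0176 0.02 -0.124;-0.0083 0.0176 0 -0.124;-0.0083 0.0176 0 -0.124;-0.0083 0.0176 0 -0.124;-0.0083 0.0176 0 -0.124;-0.0083 0.0176 0 -0.124",
  "grip": 1
}}

```text
t: 15.77
eef_pos: [0.4907, -0.0786, 0.1711]
tool_rot: [-0.0, 0.931, 0.364, 0.0]
contact_force: [0.5, 0.7, -0.2]
gripper_width: 0.997
```

Emit:
{"api": "drive_tool", "payload": {
  "increments": "-0.0083 0.0176 -0.01 -0.124;-0.0083 0.0176 -0.01 -0.124;-0.0083 0.0176 -0.01 -0.124;-0.0083 0.0176 -0.01 -0.124;-0.0083 0.0176 -0.01 -0.124;-0.0083 0.0176 0 -0.124;0 0 0 0;0 0 0 0;0 0 0 0"
}}

```text
t: 16.52
eef_pos: [0.4417, 0.0255, 0.1213]
tool_rot: [0.0, 1.0, 0.005, 0.0]
contact_force: [-0.7, -0.6, -0.5]
gripper_width: 1.004
```

```bash
python3 - <<'E'
from h import *
st();im=save('wrist','w9'); st(); im=save('top','t9')
for p in plates(im): print(np.round(p,1))
E
```

```text
t16.52 [441.7  25.5 121.3] jaw -89.4 F [-0.7 -0.6 -0.5] g 1.004
t16.57 [441.8  25.1 121.4] jaw -89.5 F [-0.3 -0.9  0.6] g 1.004
[ 93.9 -10.1 143.4  42.9 -89.4]
[346.3 181.5 226.4 117.2 -73.8]
[ 511.7 -457.6  111.1   57.7   -2.2]
[ 540.  -211.8   89.7   60.4   85.3]
[604.  697.3 124.9  37.7  -1.6]
[7.697e+02 2.409e+02 6.050e+01 6.020e+01 5.000e-01]
```

View pics/w9.png

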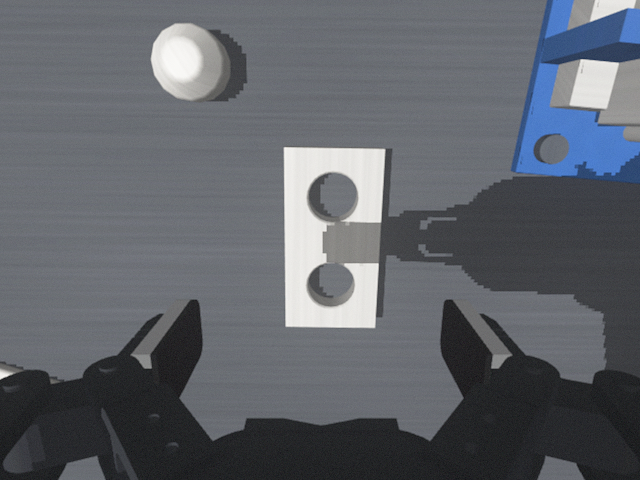

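View pics/t9.png

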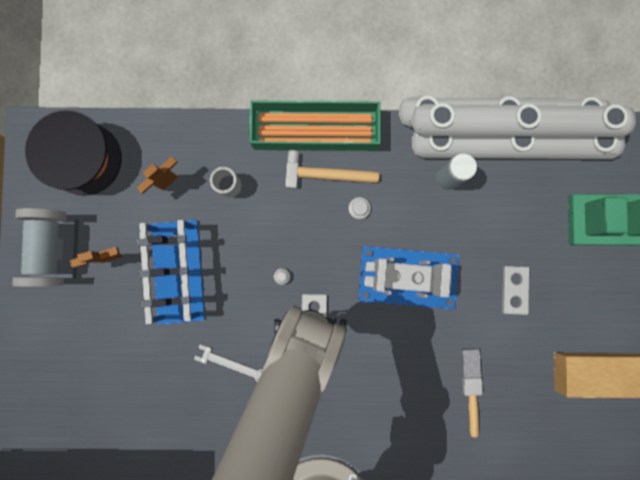

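```bash
python3 - <<'E'
from h import *
a=np.array([ray('wrist',u,v,.014)*1000 for u,v in [(284,148),(386,149),(376,327),(286,327)]]); print(a.round(1),a.mean(0))
E
```

```text
[[496.7  45.7  14. ]
 [496.6 -10.9  14. ]
 [386.9 -10.2  14. ]
 [386.5  46.4  14. ]] [441.67329278  17.76751719  14.        ]
```

Emit:
{"api": "drive_tool", "payload": {
  "increments": "0 -0.0055 -0.03 0;0 0 -0.03 0;0 0 -0.03 0;0 0 -0.01 0;0 0 0 0;0 0 0 0;0 0 0 0"
}}

```text
t: 17.2
eef_pos: [0.442, 0.0194, 0.0219]
tool_rot: [-0.0, 1.0, 0.003, 0.001]
contact_force: [0.3, -0.6, -0.2]
gripper_width: 1.001
```

Emit:
{"api": "drive_tool", "payload": {
  "increments": "0 0 0 0;0 0 0 0;0 0 0 0;0 0 0 0;0 0 0 0;0 0 0 0;0 0 0 0",
  "grip": 0,
  "squeeze": 70
}}

```text
t: 17.78
eef_pos: [0.4419, 0.02, 0.0223]
tool_rot: [-0.001, 1.0, 0.003, 0.001]
contact_force: [-2.2, 0.3, 15.5]
gripper_width: 0.633
```

Emit:
{"api": "drive_tool", "payload": {
  "increments": "0 0 0.04 0;0 0 0.04 0;0 0 0.04 0;0.0082 -0.0182 0.03 0.124;0.0082 -0.0182 0 0.124;0.0082 -0.0182 0 0.124;0.0082 -0.0182 0 0.124;0.0082 -0.0182 0 0.124;0.0082 -0.0182 0 0.124;0.0082 -0.0182 0 0.124;0.0082 -0.0182 0 0.124;0.0082 -0.0182 0 0.124"
}}

```text
t: 18.78
eef_pos: [0.5145, -0.1443, 0.1709]
tool_rot: [-0.0, 0.845, 0.535, -0.0]
contact_force: [0.4, -0.9, -3.1]
gripper_width: 0.63
```

Emit:
{"api": "drive_tool", "payload": {
  "increments": "0.0082 -0.0182 0 0.124;0.0082 -0.0182 0 0.124;0.0082 -0.0182 0 0.124;0 0 0 0;0 0 0 0;0 0 0 0;0 0 0 0"
}}

```text
t: 19.37
eef_pos: [0.539, -0.197, 0.1707]
tool_rot: [-0.001, 0.733, 0.68, -0.0]
contact_force: [1.0, 0.4, -5.0]
gripper_width: 0.628
```

```bash
python3 - <<'E'
from h import *
st();im=save('wrist','w10'); st()
E
```

```text
t19.37 [ 539.  -197.   170.7] jaw -4.3 F [ 1.   0.4 -5. ] g 0.628
t19.42 [ 539.2 -197.   170.8] jaw -4.3 F [ 0.4 -0.7 -4.7] g 0.631
```

View pics/w10.png

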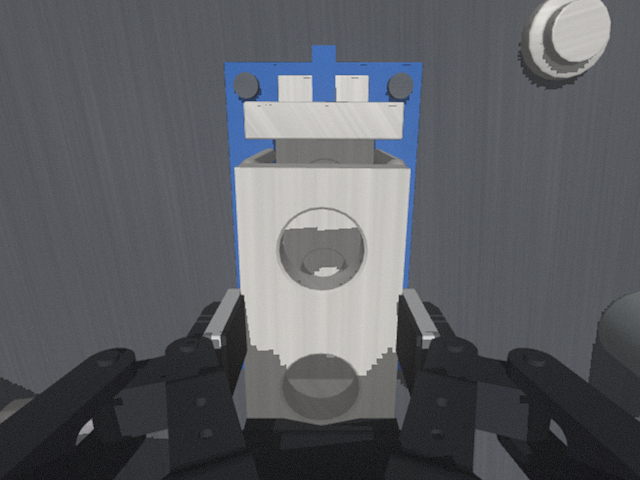

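Emit:
{"api": "drive_tool", "payload": {
  "increments": "0.002 0 -0.02 0;0 0 -0.03 0;0 0 -0.03 0;0 0 -0.008 0;0 0.002 0 0;0 0.002 0 0;0 0.001 0 0;0 0 0 0"
}}

```text
t: 20.08
eef_pos: [0.5428, -0.1932, 0.0848]
tool_rot: [0.001, 0.733, 0.68, 0.001]
contact_force: [-0.2, -0.2, -4.8]
gripper_width: 0.631
```

Emit:
{"api": "drive_tool", "payload": {
  "increments": "0 0.0015 0 0;0 0.0015 0 0;0 0.001 0 0;0 0 0 0"
}}

```text
t: 20.42
eef_pos: [0.5421, -0.1907, 0.0839]
tool_rot: [0.001, 0.734, 0.68, 0.0]
contact_force: [1.0, -4.2, -2.2]
gripper_width: 0.629
```

Emit:
{"api": "drive_tool", "payload": {
  "increments": "-0.001 0.001 -0.002 0;0 0 -0.002 0;0 0 -0.001 0;0 0 -0.001 0;0 0 0 0"
}}

```text
t: 20.83
eef_pos: [0.5412, -0.1906, 0.0785]
tool_rot: [0.002, 0.734, 0.679, 0.0]
contact_force: [-1.5, -5.5, 7.4]
gripper_width: 0.628
```

Emit:
{"api": "drive_tool", "payload": {
  "increments": "0 0 -0.001 0;0 0 -0.001 0;0 0 0 0"
}}

```text
t: 21.08
eef_pos: [0.5412, -0.1906, 0.0784]
tool_rot: [0.001, 0.734, 0.679, 0.001]
contact_force: [-7.7, -1.9, 26.4]
gripper_width: 0.628
```

Emit:
{"api": "drive_tool", "payload": {
  "increments": "0 0 0 0;0 0 0 0;0 0 0 0;0 0 0.02 0;0 0 0.03 0;0 0 0.03 0;-0.0025 -0.0223 0.02 -0.124;-0.0025 -0.0223 0 -0.124;-0.0025 -0.0223 0 -0.124;-0.0025 -0.0223 0 -0.124;-0.0025 -0.0223 0 -0.124;-0.0025 -0.0223 0 -0.124",
  "grip": 1
}}

```text
t: 22.08
eef_pos: [0.5257, -0.3224, 0.1748]
tool_rot: [-0.0, 0.931, 0.364, 0.0]
contact_force: [1.9, -0.0, -0.1]
gripper_width: 1.001
```

Emit:
{"api": "drive_tool", "payload": {
  "increments": "-0.0025 -0.0223 -0.01 -0.124;-0.0025 -0.0223 -0.01 -0.124;-0.0025 -0.0223 -0.01 -0.124;-0.0025 -0.0223 -0.01 -0.124;-0.0025 -0.0223 -0.01 -0.124;-0.0025 -0.0223 -0.01 -0.124;0 0 0 -0.03;0 0 0 0;0 0 0 0"
}}

```text
t: 22.83
eef_pos: [0.5109, -0.4554, 0.1144]
tool_rot: [-0.001, 1.0, -0.01, -0.0]
contact_force: [-0.5, -0.2, 0.3]
gripper_width: 0.998
```

```bash
python3 - <<'E'
from h import *
st();im=save('wrist','w11'); st(); im=save('top','t11')
for p in plates(im): print(np.round(p,1))
E
```

```text
t22.83 [ 510.9 -455.4  114.4] jaw -91.2 F [-0.5 -0.2  0.3] g 0.998
t22.88 [ 511.3 -455.   114.8] jaw -91.2 F [-0.4  0.5 -1.1] g 1.002
[ 92.5  33.9 120.8  39.  -80.2]
[256.4 -46.9 166.9  52.5 -37.8]
[332.8 210.3 177.4  38.1  71.5]
[ 512.3 -458.2  110.8   56.7   -1. ]
[ 540.3 -210.9   97.6   60.8   85.3]
[6.039e+02 6.967e+02 1.242e+02 3.630e+01 1.000e-01]
[7.697e+02 2.409e+02 6.050e+01 6.020e+01 5.000e-01]
```

View pics/w11.png

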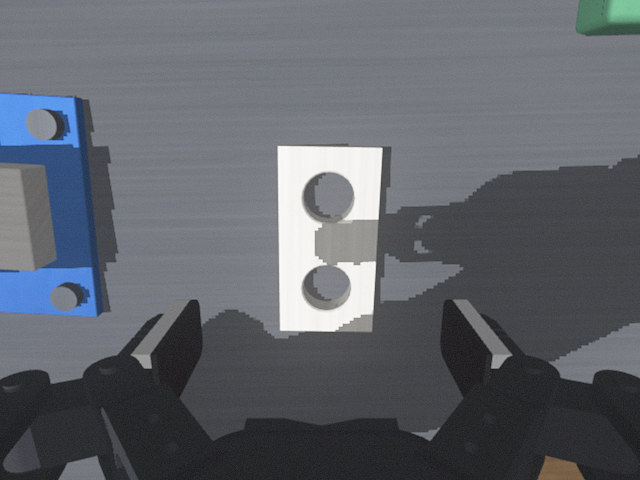

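View pics/t11.png

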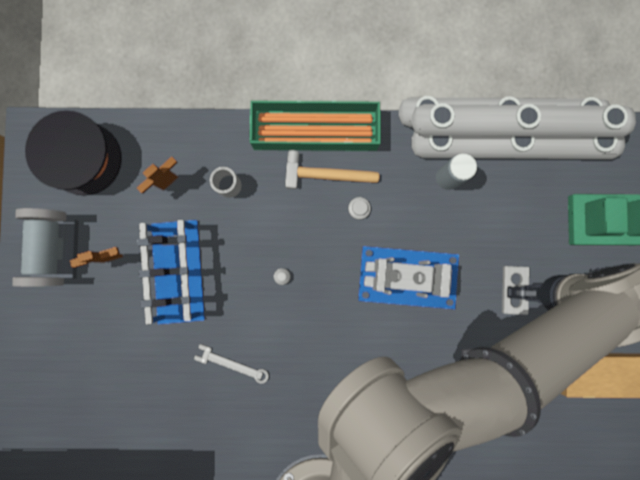

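Emit:
{"api": "drive_tool", "payload": {
  "increments": "0 -0.002 -0.03 0;0 0 -0.03 0;0 0 -0.032 0;0 0 0 0;0 0 0 0;0 0 0 0"
}}

```text
t: 23.43
eef_pos: [0.5114, -0.4586, 0.025]
tool_rot: [0.001, 1.0, -0.011, 0.001]
contact_force: [-0.2, -0.3, -0.0]
gripper_width: 1.002
```

Emit:
{"api": "drive_tool", "payload": {
  "increments": "0 0 0 0;0 0 0 0;0 0 0 0;0 0 0 0;0 0 0 0;0 0 0 0;0 0 0 0",
  "grip": 0,
  "squeeze": 70
}}

```text
t: 24.02
eef_pos: [0.5114, -0.4592, 0.0256]
tool_rot: [0.001, 1.0, -0.011, 0.001]
contact_force: [-1.6, 1.5, 9.3]
gripper_width: 0.625
```

Emit:
{"api": "drive_tool", "payload": {
  "increments": "0 0 0.04 0;0 0 0.04 0;0 0 0.04 0;0.0025 0.0218 0.04 0.1245;0.0025 0.0218 0 0.1245;0.0025 0.0218 0 0.1245;0.0025 0.0218 0 0.1245;0.0025 0.0218 0 0.1245;0.0025 0.0218 0 0.1245;0.0025 0.0218 0 0.1245;0.0025 0.0218 0 0.1245;0.0025 0.0218 0 0.1245"
}}

```text
t: 25.02
eef_pos: [0.5321, -0.2623, 0.1795]
tool_rot: [-0.0, 0.852, 0.524, -0.0]
contact_force: [0.5, -0.3, -5.8]
gripper_width: 0.624
```

Emit:
{"api": "drive_tool", "payload": {
  "increments": "0.0025 0.0218 0 0.1245;0.0025 0.0218 0 0.1245;0.0025 0.0218 0 0.1245;0 0 0 0.022;0 0 -0.02 0;0 0 0 0;0 0 0 0"
}}

```text
t: 25.6
eef_pos: [0.5388, -0.1982, 0.1589]
tool_rot: [-0.001, 0.734, 0.679, -0.001]
contact_force: [0.6, -0.8, -5.1]
gripper_width: 0.626
```

```bash
python3 - <<'E'
from h import *
st();im=save('wrist','w12'); st()
E
```

```text
t25.60 [ 538.8 -198.2  158.9] jaw -4.5 F [ 0.6 -0.8 -5.1] g 0.626
t25.65 [ 539.6 -198.7  159.6] jaw -4.5 F [ 0.2 -0.3 -5.1] g 0.620
```

View pics/w12.png

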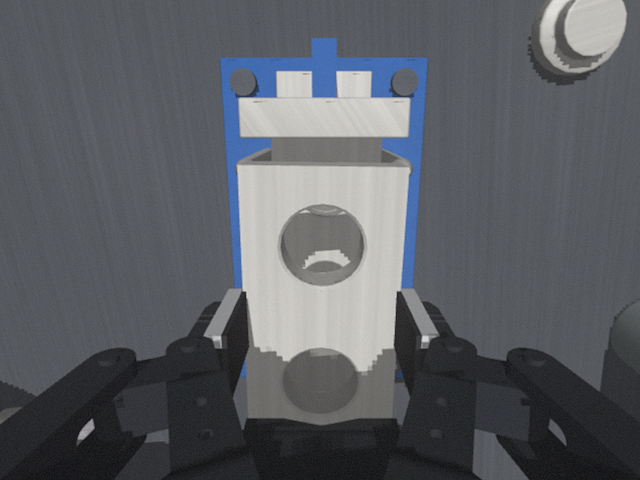

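Lower to about 4 mm above the pile, then push to the fence.

Emit:
{"api": "drive_tool", "payload": {
  "increments": "0.0015 0 -0.02 0;0 0 -0.03 0;0 0 -0.01 0;0 0.002 0 0;0 0.002 0 0;0 0.001 0 0;0 0.001 0 0;0 0 0 0"
}}

```text
t: 26.32
eef_pos: [0.5429, -0.1921, 0.1009]
tool_rot: [0.001, 0.734, 0.679, 0.001]
contact_force: [-0.3, -0.5, -5.1]
gripper_width: 0.627
```

Emit:
{"api": "drive_tool", "payload": {
  "increments": "0 0.0015 0 0;0 0.0015 0 0;0 0.0005 0 0;0 0 0 0"
}}

```text
t: 26.65
eef_pos: [0.5425, -0.1912, 0.1006]
tool_rot: [0.002, 0.734, 0.679, -0.0]
contact_force: [0.7, -6.5, -4.3]
gripper_width: 0.622
```

Emit:
{"api": "drive_tool", "payload": {
  "increments": "-0.001 0.0005 -0.002 0;0 0 -0.002 0;0 0 -0.001 0;0 0 -0.001 0;0 0 0 0"
}}

```text
t: 27.07
eef_pos: [0.5418, -0.1911, 0.0956]
tool_rot: [0.002, 0.735, 0.679, 0.0]
contact_force: [-1.5, -5.4, 4.9]
gripper_width: 0.627
```

Emit:
{"api": "drive_tool", "payload": {
  "increments": "0 0 -0.001 0;0 0 0 0;0 0 0 0"
}}

```text
t: 27.32
eef_pos: [0.5418, -0.1912, 0.0955]
tool_rot: [0.002, 0.735, 0.679, 0.0]
contact_force: [-4.8, -3.5, 15.2]
gripper_width: 0.629
```

Emit:
{"api": "drive_tool", "payload": {
  "increments": "0 0 0 0;0 0 0 0;0 0 0 0;0 0 0.03 0;0 0 0.04 0;0 0 0.04 0;0 -0.03 0.01 0;0 -0.03 0 0;0 -0.03 0 0;0 0 0 0;0 0 0 0;0 0 0 0",
  "grip": 1
}}

```text
t: 28.32
eef_pos: [0.541, -0.2775, 0.2122]
tool_rot: [-0.0, 0.734, 0.679, 0.0]
contact_force: [0.2, 1.0, 0.1]
gripper_width: 0.997
```

```bash
python3 - <<'E'
from h import *
st();im=save('wrist','w13'); st(); save('side','s13')
s=cv2.imread('pics/s13.png'); cv2.imwrite('pics/c13.png',cv2.resize(s[265:405,300:440],None,fx=4,fy=4,interpolation=cv2.INTER_CUBIC))
E
```

```text
t28.32 [ 541.  -277.5  212.2] jaw -4.4 F [0.2 1.  0.1] g 0.997
t28.37 [ 541.2 -276.9  212.2] jaw -4.4 F [ 0.1 -0.2  0.2] g 1.001
```

View pics/w13.png

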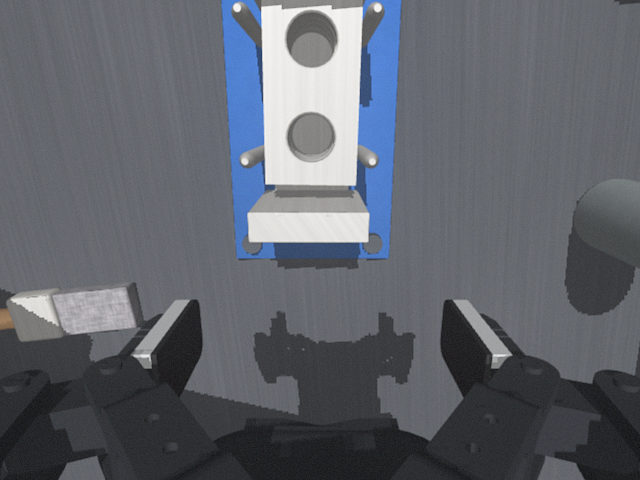

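View pics/c13.png

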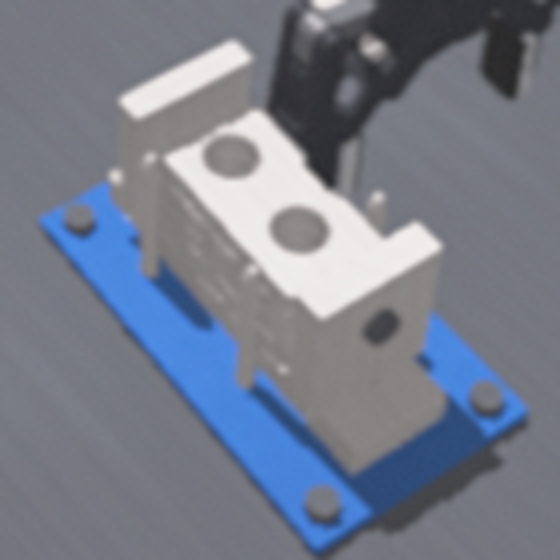

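```bash
python3 - <<'E'
from h import *
im=cv2.imread('pics/w13.png')
print(im[178:245,310].sum(1)//3)
R=lambda u,v,z: np.round(ray('wrist',u,v,z/1e3)*1000,1)
for a in [(265,186,84),(356,186,84),(249,211.5,108),(368,211.5,108),(249,242,108),(368,242,108)]: print(a,R(*a))
cv2.imwrite('pics/c14.png',cv2.resize(im[100:270,220:420],None,fx=4,fy=3.5,interpolation=cv2.INTER_CUBIC))
E
```

```text
[228 230 230 230 231 231 218 162 124 128 127 125 116 106 108 109 110 108
 116 143 160 154 159 155 159 159 161 160 159 158 162 156 159 154 187 227
 232 230 228 228 229 230 230 229 226 226 224 226 225 226 224 223 222 220
 222 223 221 224 225 222 224 225 229 220 149  80  84]
(265, 186, 84) [ 509.3 -243.9   84. ]
(356, 186, 84) [ 565.6 -248.2   84. ]
(249, 211.5, 108) [ 502.1 -254.3  108. ]
(368, 211.5, 108) [ 569.9 -259.4  108. ]
(249, 242, 108) [ 499.9 -272.4  108. ]
(368, 242, 108) [ 569.1 -277.6  108. ]
```

View pics/c14.png

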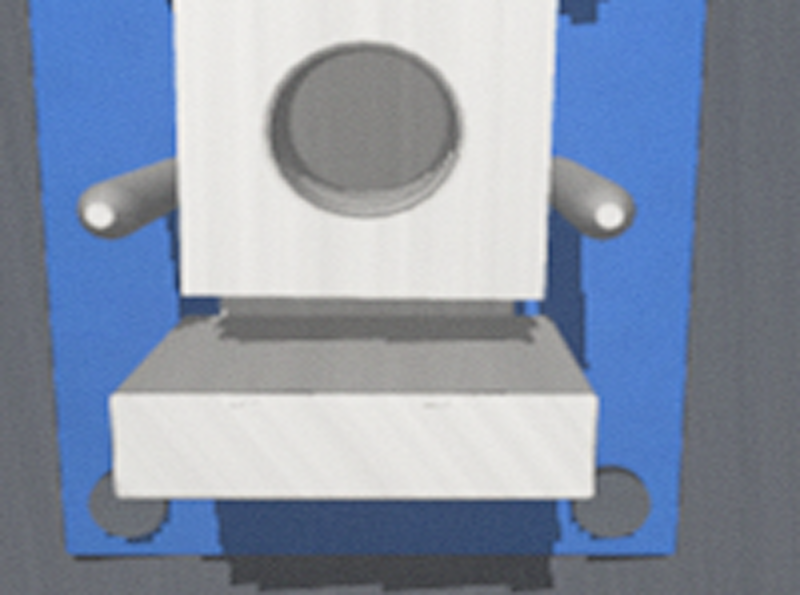

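Emit:
{"api": "drive_tool", "payload": {
  "increments": "-0.0051 0.0356 0.004 -0.117;-0.0051 0.0356 0.004 -0.117;-0.0051 0.0356 0.004 -0.117;-0.0051 0.0356 0.004 -0.117;-0.0051 0.0356 0.004 -0.117;-0.0051 0.0356 0.004 -0.117;-0.0051 0.0356 0.004 -0.117;-0.0051 0.0356 0.004 -0.117;-0.0051 0.0356 0.004 -0.117;-0.0051 0.0356 0.004 -0.117;-0.0051 0.0356 0 -0.117;-0.0051 0.0356 0 -0.117"
}}

```text
t: 29.42
eef_pos: [0.4801, 0.1434, 0.252]
tool_rot: [-0.001, 0.998, 0.057, 0.0]
contact_force: [0.8, 0.2, -0.1]
gripper_width: 1.001
```

Emit:
{"api": "drive_tool", "payload": {
  "increments": "0 0 0 0;0 0 0 0;0 0 0 0"
}}

```text
t: 29.67
eef_pos: [0.4807, 0.1409, 0.2515]
tool_rot: [0.0, 0.998, 0.06, -0.0]
contact_force: [-0.2, 0.2, 1.4]
gripper_width: 1.001
```

```bash
python3 - <<'E'
from h import *
st();im=save('wrist','w15'); st()
E
```

```text
t29.67 [480.7 140.9 251.5] jaw -83.1 F [-0.2  0.2  1.4] g 1.001
t29.72 [480.9 139.9 251.6] jaw -83.2 F [ 0.5 -0.5 -0.2] g 1.003
```

View pics/w15.png

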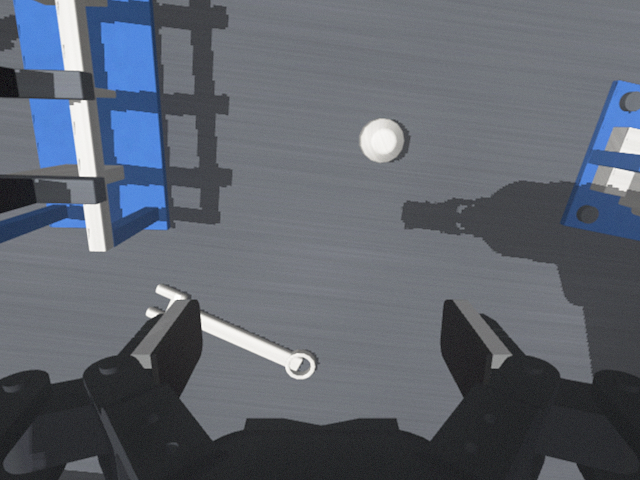

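Emit:
{"api": "drive_tool", "payload": {
  "increments": "0.02 0.013 0 0;0.02 0.013 0 0;0.02 0.013 0 0;0 0 0 0;0 0 0 0"
}}

```text
t: 30.13
eef_pos: [0.542, 0.178, 0.2515]
tool_rot: [0.001, 0.998, 0.058, 0.0]
contact_force: [-0.7, -0.5, -0.2]
gripper_width: 1.003
```

```bash
python3 - <<'E'
from h import *
st();im=save('wrist','w16'); st()
cv2.imwrite('pics/c16.png',cv2.resize(im[0:400,0:260,::-1],None,fx=2,fy=1.5,interpolation=cv2.INTER_CUBIC)[:600])
E
```

```text
t30.13 [542.  178.  251.5] jaw -83.4 F [-0.7 -0.5 -0.2] g 1.003
t30.18 [541.3 177.4 251.5] jaw -83.4 F [-0.4 -0.7  0. ] g 1.004
```

View pics/w16.png

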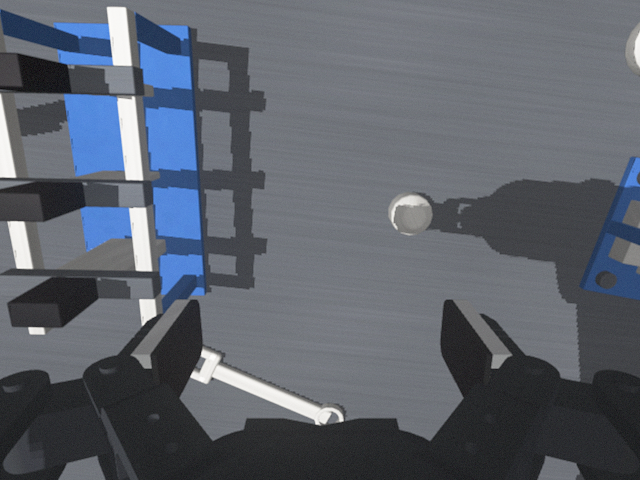

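```bash
python3 - <<'E'
import cv2
im=cv2.imread('pics/w16.png')
cv2.imwrite('pics/c17.png',cv2.resize(im[40:290,60:220],None,fx=4.5,fy=2.4,interpolation=cv2.INTER_CUBIC))
cv2.imwrite('pics/c18.png',cv2.resize(im[150:280,100:200],None,fx=6,fy=4.5,interpolation=cv2.INTER_CUBIC))
E
```

```text
(no output)
```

View pics/c17.png

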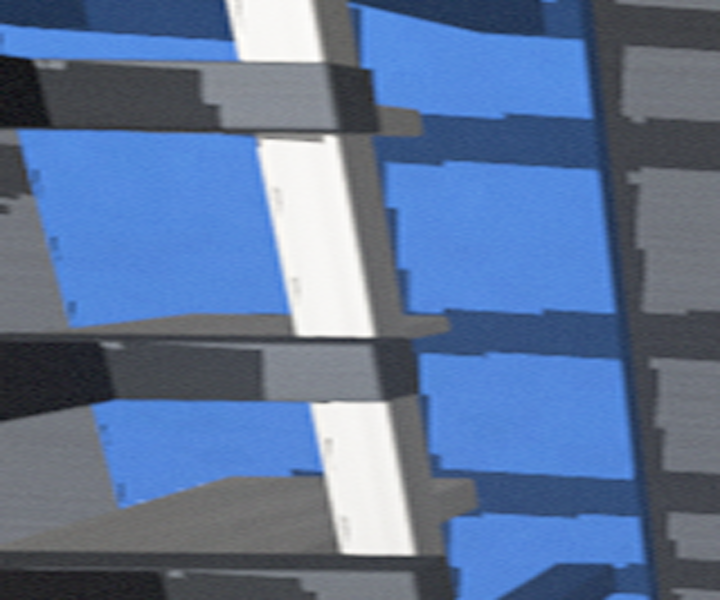

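```bash
python3 - <<'E'
from h import *
import json
im=cv2.imread('pics/w16.png')
cal=bot.calibration('wrist')
a=np.radians(5.4); t=np.array([np.cos(a),np.sin(a)]); w=np.array([np.sin(a),-np.cos(a)])
B=[(616.5,349.6),(547.6,343.6),(484.2,338.0)]
tiles=[]
for b in B:
    c=np.array(b)+25*w
    u0,v0=proj('wrist',np.r_[c/1e3,.019])
    L=[]
    for th in (6,9,12):
        p=[proj('wrist',np.r_[(c+s*th/2*t)/1e3,.019]) for s in(1,-1)]; L.append(np.round(p,1).tolist())
    print(np.round((u0,v0),1),L)
    x,y=int(u0)-25,int(v0)-25
    k=8; til=cv2.resize(im[y:y+50,x:x+40],None,fx=6,fy=11,interpolation=cv2.INTER_NEAREST)
    tiles.append(til)
    g=im.mean(2)
    tiles.append(np.zeros((til.shape[0],10,3),np.uint8))
cv2.imwrite('pics/c19.png',np.hstack(tiles))
E
```

```text
[154.1  89.6] [[[153.7, 85.8], [154.4, 93.5]], [[153.6, 83.8], [154.6, 95.4]], [[153.4, 81.9], [154.7, 97.3]]]
[160.8 173.7] [[[160.5, 170.2], [161.1, 177.1]], [[160.3, 168.5], [161.2, 178.8]], [[160.2, 166.7], [161.4, 180.5]]]
[166.4 243.4] [[[166.1, 240.3], [166.7, 246.6]], [[166.0, 238.7], [166.8, 248.1]], [[165.9, 237.1], [167.0, 249.7]]]
```

View pics/c19.png

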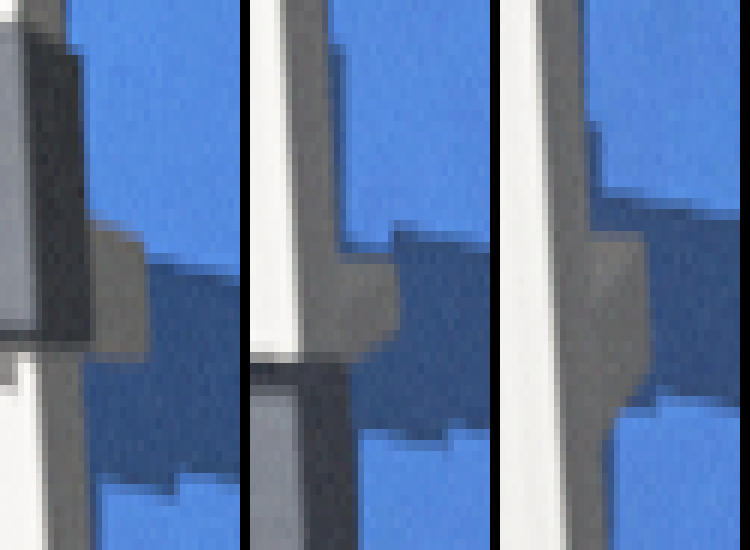

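Emit:
{"api": "drive_tool", "payload": {
  "increments": "-0.0045 0.0125 0 0.12;-0.0045 0.0125 0 0.12;-0.0045 0.0125 0 0.12;-0.0045 0.0125 0 0.12;-0.0045 0.0125 0 0.12;-0.0045 0.0125 0 0.12;-0.0045 0.0125 0 0.12;-0.0045 0.0125 0 0.12;-0.0045 0.0125 0 0.12;-0.0045 0.0125 0 0.12;-0.0045 0.0125 0 0.12;-0.0045 0.0125 0 0.12",
  "grip": 0.5
}}

```text
t: 31.18
eef_pos: [0.4867, 0.328, 0.252]
tool_rot: [0.0, 0.71, 0.704, -0.0]
contact_force: [0.5, 0.1, 0.4]
gripper_width: 0.502
```

Emit:
{"api": "drive_tool", "payload": {
  "increments": "-0.003 0.01 0 0.11;0 0 0 0;0 0 0 0;0 0 0 0"
}}

```text
t: 31.52
eef_pos: [0.4845, 0.3375, 0.2519]
tool_rot: [0.0, 0.674, 0.739, -0.0]
contact_force: [0.0, -1.0, -0.9]
gripper_width: 0.497
```

```bash
python3 - <<'E'
from h import *
st();im=save('wrist','w20'); st()
E
```

```text
t31.52 [484.5 337.5 251.9] jaw 5.2 F [ 0.  -1.  -0.9] g 0.497
t31.57 [484.6 337.6 251.9] jaw 5.3 F [-0.2 -0.9  0.7] g 0.496
```

View pics/w20.png

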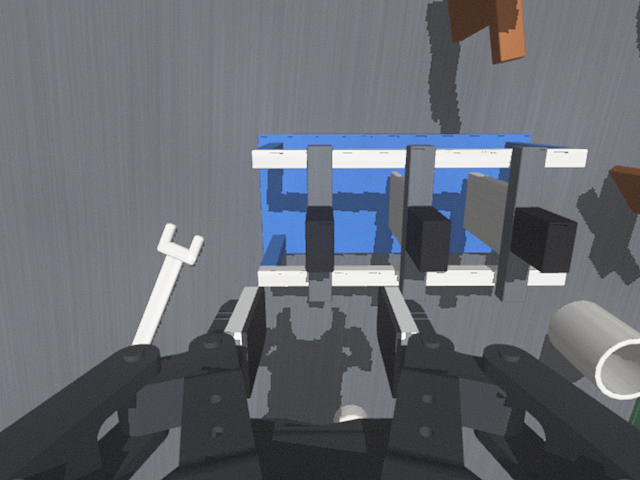

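```bash
python3 - <<'E'
from h import *
im=cv2.imread('pics/w20.png')
cv2.imwrite('pics/c20.png',cv2.resize(im[130:310,250:450],None,fx=4,fy=3.3,interpolation=cv2.INTER_CUBIC))
for u,v in [(319.5,145),(319.5,302),(421,145),(413,298)]: print(np.round(ray('wrist',u,v,.118)*1000,1))
for z in (.159,):
  for u,v in [(306,238),(334,238),(306,271),(334,271)]: print(np.round(ray('wrist',u,v,z)*1000,1))
E
```

```text
[479.2 391.8 118. ]
[488.8 286.5 118. ]
[541.6 397.5 118. ]
[552.5 295.3 118. ]
[476.2 343.5 159. ]
[491.6 344.9 159. ]
[477.8 324.1 159. ]
[493.6 325.6 159. ]
```

View pics/c20.png

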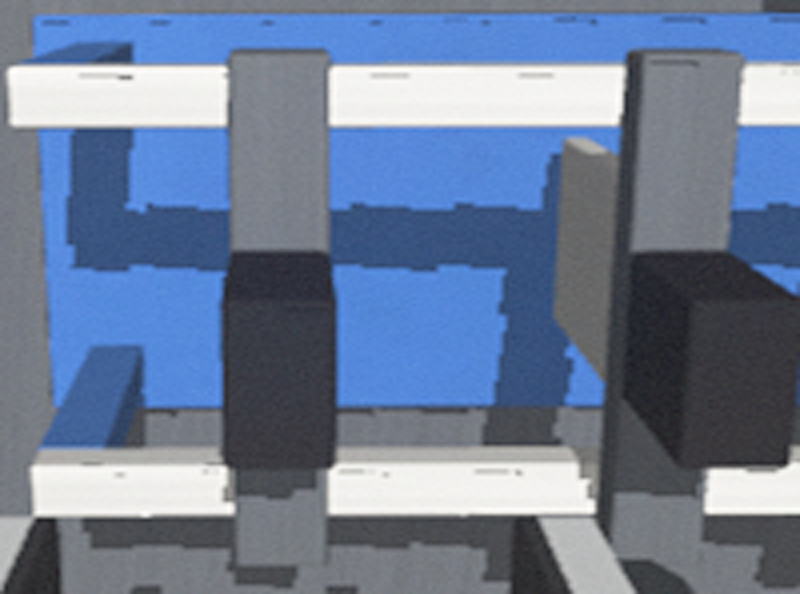

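Emit:
{"api": "drive_tool", "payload": {
  "increments": "-0.0005 0.0015 -0.03 0;0 0 -0.03 0;0 0 -0.03 0;0 0 -0.017 0;0 0 0 0;0 0 0 0"
}}

```text
t: 32.07
eef_pos: [0.4838, 0.3396, 0.1444]
tool_rot: [0.0, 0.673, 0.74, -0.001]
contact_force: [-0.6, 0.3, 0.0]
gripper_width: 0.499
```

Emit:
{"api": "drive_tool", "payload": {
  "increments": "0 0 0 0;0 0 0 0;0 0 0 0;0 0 0 0;0 0 0 0;0 0 0 0",
  "grip": 0,
  "squeeze": 60
}}

```text
t: 32.57
eef_pos: [0.4845, 0.3413, 0.1465]
tool_rot: [0.0, 0.672, 0.74, 0.001]
contact_force: [-2.4, -0.7, 7.2]
gripper_width: 0.178
```

Emit:
{"api": "drive_tool", "payload": {
  "increments": "0 0 0.02 0;0 0 0.03 0;0 0 0.04 0;0 0 0.04 0;0 0 0 0;0 0 0 0"
}}

```text
t: 33.07
eef_pos: [0.4848, 0.3415, 0.2774]
tool_rot: [0.0, 0.672, 0.74, 0.003]
contact_force: [-1.2, 0.1, -4.1]
gripper_width: 0.183
```

```bash
python3 - <<'E'
from h import *
o=st()
im=save('wrist','w21'); f=[]
for i in range(8): bot.read_camera('top'); f.append(bot.get_obs()['contact_force'])
print(np.mean(f,0),np.std(f,0)); st()
E
```

```text
t33.07 [484.8 341.5 277.4] jaw 5.5 F [-1.2  0.1 -4.1] g 0.183
[-0.06856707  0.02065017 -3.37819194] [0.51081027 0.36455474 0.5886384 ]
t33.52 [483.4 340.7 273.8] jaw 5.5 F [ 0.3 -0.2 -2.5] g 0.180
```

View pics/w21.png

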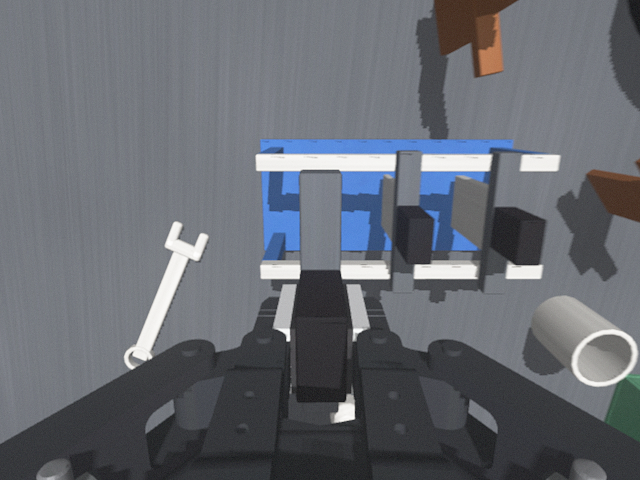

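Emit:
{"api": "drive_tool", "payload": {
  "increments": "0.0032 -0.037 0 0.0873;0.0032 -0.037 0 0.0873;0.0032 -0.037 0 0.0873;0.0032 -0.037 0 0.0873;0.0032 -0.037 0 0.0873;0.0032 -0.037 0 0.0873;0.0032 -0.037 0 0.0873;0.0032 -0.037 0 0.0873;0.0032 -0.037 0 0.0873;0.0032 -0.037 0 0.0873;0.0032 -0.037 0 0.0873;0.0032 -0.037 0 0.0873"
}}

```text
t: 34.52
eef_pos: [0.5219, -0.1049, 0.2747]
tool_rot: [0.0, 0.21, 0.978, 0.0]
contact_force: [0.7, 1.1, -3.1]
gripper_width: 0.178
```

Emit:
{"api": "drive_tool", "payload": {
  "increments": "0.0032 -0.037 0 0.0873;0.0032 -0.037 0 0.0873;0.0032 -0.037 0 0.0873;0.0032 -0.037 0 0.0873;0 0 0 0;0 0 0 0;0 0 0 0"
}}

```text
t: 35.1
eef_pos: [0.5347, -0.2509, 0.2742]
tool_rot: [-0.0, 0.039, 0.999, 0.0]
contact_force: [-0.4, 1.3, -3.3]
gripper_width: 0.179
```

```bash
python3 - <<'E'
from h import *
st();im=save('wrist','w22'); st(); save('side','s22')
s=cv2.imread('pics/s22.png'); cv2.imwrite('pics/c22.png',cv2.resize(s[200:405,280:440],None,fx=4,fy=2.9,interpolation=cv2.INTER_CUBIC))
E
```

```text
t35.10 [ 534.7 -250.9  274.2] jaw 85.5 F [-0.4  1.3 -3.3] g 0.179
t35.15 [ 535.  -249.9  274.2] jaw 85.6 F [-0.   0.6 -3.2] g 0.179
```

View pics/w22.png

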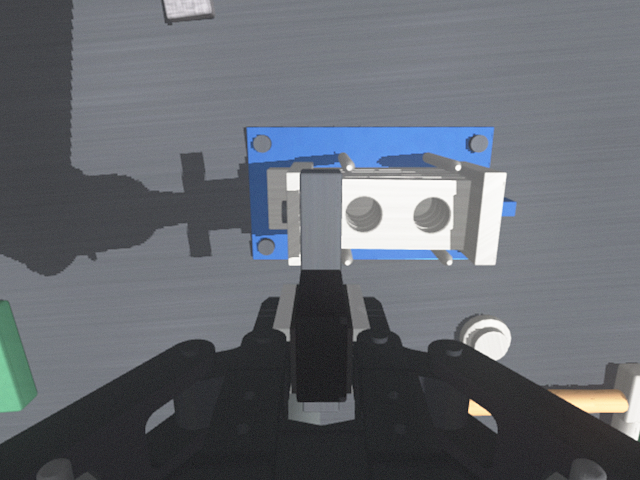

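View pics/s22.png

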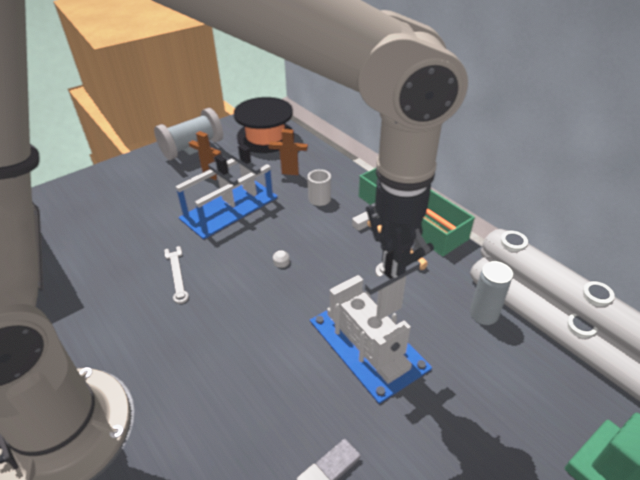

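Emit:
{"api": "drive_tool", "payload": {
  "increments": "0 0.001 -0.02 0;0 0 -0.015 0;0 0 0 0;0 0 0 0;0 0 0 0"
}}

```text
t: 35.62
eef_pos: [0.5356, -0.2495, 0.2406]
tool_rot: [0.001, 0.038, 0.999, -0.0]
contact_force: [-0.4, -0.5, -1.7]
gripper_width: 0.181
```

Emit:
{"api": "drive_tool", "payload": {
  "increments": "0 0 -0.002 0;0 0 -0.002 0;0 0 -0.0015 0;0 0 -0.001 0;0 0 0 0"
}}

```text
t: 36.03
eef_pos: [0.5348, -0.2501, 0.2331]
tool_rot: [-0.0, 0.039, 0.999, 0.0]
contact_force: [0.7, 1.0, -3.8]
gripper_width: 0.183
```

Emit:
{"api": "drive_tool", "payload": {
  "increments": "0 0 -0.0015 0;0 0 -0.0015 0;0 0 0 0"
}}

```text
t: 36.28
eef_pos: [0.5347, -0.25, 0.2299]
tool_rot: [-0.0, 0.039, 0.999, 0.0]
contact_force: [0.1, 0.4, -4.7]
gripper_width: 0.182
```

Emit:
{"api": "drive_tool", "payload": {
  "increments": "0 0 -0.003 0;0 0 -0.003 0;0 0 -0.003 0;0 0 -0.003 0;0 0 -0.001 0;0 0 0 0"
}}

```text
t: 36.78
eef_pos: [0.5347, -0.25, 0.2167]
tool_rot: [-0.0, 0.039, 0.999, 0.0]
contact_force: [-0.1, 0.4, -3.7]
gripper_width: 0.174
```

Emit:
{"api": "drive_tool", "payload": {
  "increments": "0 0 -0.001 0;0 0 -0.001 0;0 0 -0.001 0;0 0 0 0"
}}

```text
t: 37.12
eef_pos: [0.5348, -0.2501, 0.214]
tool_rot: [-0.0, 0.039, 0.999, 0.0]
contact_force: [0.3, -0.1, -3.8]
gripper_width: 0.179
```

Emit:
{"api": "drive_tool", "payload": {
  "increments": "0 0 -0.001 0;0 0 -0.001 0;0 0 0 0"
}}

```text
t: 37.37
eef_pos: [0.5348, -0.25, 0.212]
tool_rot: [-0.0, 0.039, 0.999, 0.0]
contact_force: [-1.4, 0.6, -3.7]
gripper_width: 0.18
```

Emit:
{"api": "drive_tool", "payload": {
  "increments": "0 0 -0.001 0;0 0 -0.001 0;0 0 0 0"
}}

```text
t: 37.62
eef_pos: [0.5352, -0.2504, 0.2114]
tool_rot: [0.0, 0.039, 0.999, 0.0]
contact_force: [-3.1, 0.8, 6.0]
gripper_width: 0.175
```

Emit:
{"api": "drive_tool", "payload": {
  "increments": "0 0 0.003 0;0 -0.001 0 0;0 0 0 0;0 0 0 0"
}}

```text
t: 37.95
eef_pos: [0.5348, -0.2511, 0.2129]
tool_rot: [-0.0, 0.039, 0.999, 0.0]
contact_force: [-0.6, 0.7, -4.2]
gripper_width: 0.178
```

Emit:
{"api": "drive_tool", "payload": {
  "increments": "0 -0.0008 0 0;0 0 0 0;0 0 0 0"
}}

```text
t: 38.2
eef_pos: [0.5348, -0.2516, 0.2129]
tool_rot: [-0.0, 0.039, 0.999, 0.0]
contact_force: [-0.1, 0.0, -4.1]
gripper_width: 0.178
```

Emit:
{"api": "drive_tool", "payload": {
  "increments": "0 -0.0008 0 0;0 0 0 0;0 0 0 0"
}}

```text
t: 38.45
eef_pos: [0.5348, -0.252, 0.2129]
tool_rot: [-0.0, 0.039, 0.999, 0.001]
contact_force: [0.6, 3.3, -3.8]
gripper_width: 0.177
```

Emit:
{"api": "drive_tool", "payload": {
  "increments": "0 -0.0008 0 0;0 0 0 0;0 0 0 0"
}}

```text
t: 38.7
eef_pos: [0.5348, -0.2524, 0.2129]
tool_rot: [-0.0, 0.038, 0.999, 0.001]
contact_force: [-1.4, 5.2, -2.5]
gripper_width: 0.177
```

Emit:
{"api": "drive_tool", "payload": {
  "increments": "0 0.0006 0 0;0 0 -0.001 0;0 0 -0.001 0;0 0 -0.001 0;0 0 -0.0005 0;0 0 0 0"
}}

```text
t: 39.2
eef_pos: [0.5355, -0.2523, 0.21]
tool_rot: [0.001, 0.038, 0.999, 0.0]
contact_force: [-0.1, 5.4, -2.2]
gripper_width: 0.18
```

Emit:
{"api": "drive_tool", "payload": {
  "increments": "0 0 -0.0007 0;0 0 -0.0006 0;0 0 0 0"
}}

```text
t: 39.45
eef_pos: [0.5357, -0.2523, 0.2088]
tool_rot: [0.001, 0.038, 0.999, 0.0]
contact_force: [-0.1, 5.1, -0.3]
gripper_width: 0.176
```

Emit:
{"api": "drive_tool", "payload": {
  "increments": "0 0.0004 0 0;0 0 -0.001 0;0 0 -0.001 0;0 0 0 0"
}}

```text
t: 39.78
eef_pos: [0.5356, -0.2522, 0.2068]
tool_rot: [0.001, 0.039, 0.999, 0.0]
contact_force: [1.5, 4.8, -0.3]
gripper_width: 0.18
```

Emit:
{"api": "drive_tool", "payload": {
  "increments": "0 0 -0.001 0;0 0 -0.001 0;0 0 -0.001 0;0 0 0 0"
}}

```text
t: 40.12
eef_pos: [0.5357, -0.2523, 0.2039]
tool_rot: [0.001, 0.039, 0.999, 0.0]
contact_force: [0.4, 5.5, -0.1]
gripper_width: 0.18
```

```bash
python3 - <<'E'
from h import *
st();im=save('wrist','w23'); 
cv2.imwrite('pics/c23.png',cv2.resize(im[110:310,230:530,::-1],None,fx=2.6,fy=2.6,interpolation=cv2.INTER_CUBIC))
E
```

```text
t40.12 [ 535.7 -252.3  203.9] jaw 85.6 F [ 0.4  5.5 -0.1] g 0.180
```

View pics/w23.png

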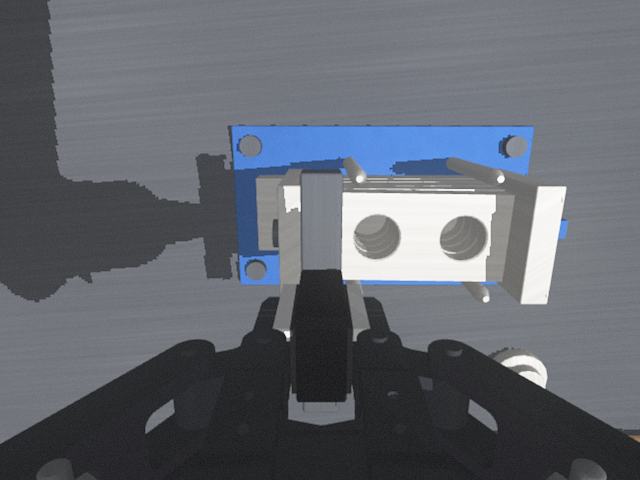

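```bash
python3 - <<'E'
from h import *
a=-.078;c,s=np.cos(a),np.sin(a)
cv2.imwrite('pics/c24.png',cv2.resize(cv2.imread('pics/w23.png')[160:310,420:580],None,fx=4.5,fy=4,interpolation=cv2.INTER_CUBIC))
R=lambda u,v,z: np.round(ray('wrist',u,v,z/1e3)*1000,1)
for p in [(538,187,108),(522,302,108),(495,195,84),(488,282,84),(343,187,84),(345,280,84)]: print(p,R(*p))
E
```

```text
(538, 187, 108) [ 510.9 -132.7  108. ]
(522, 302, 108) [ 578.6 -137.3  108. ]
(495, 195, 84) [ 518.6 -145.6   84. ]
(488, 282, 84) [ 575.1 -147.7   84. ]
(343, 187, 84) [ 506.7 -236.7   84. ]
(345, 280, 84) [ 566.7 -239.2   84. ]
```

View pics/c24.png

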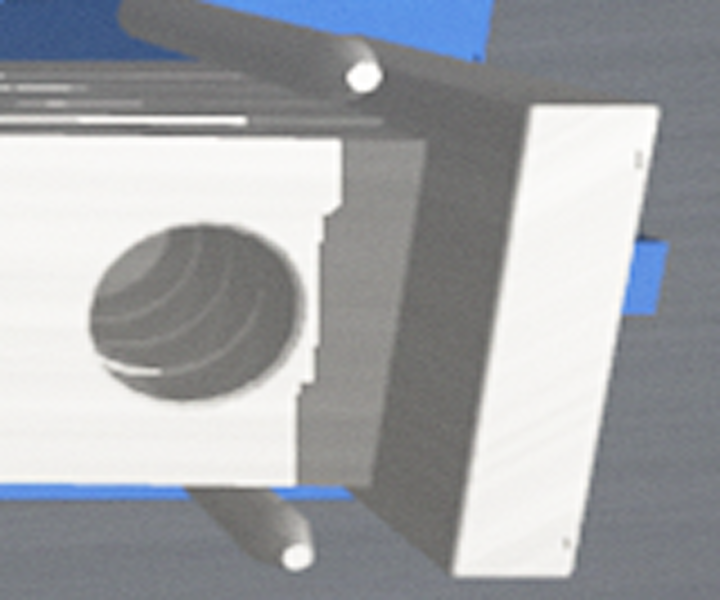

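```bash
python3 - <<'E'
from h import *
R=lambda u,v,z: np.round(ray('wrist',u,v,z/1e3)*1000,1)
for p in [(514,191,84),(502.7,281,84),(538,187,108),(522,302,108)]: print(p,R(*p))
E
```

```text
(514, 191, 84) [ 517.1 -134.3   84. ]
(502.7, 281, 84) [ 575.1 -138.4   84. ]
(538, 187, 108) [ 510.9 -132.7  108. ]
(522, 302, 108) [ 578.6 -137.3  108. ]
```

Emit:
{"api": "drive_tool", "payload": {
  "increments": "0 0.0005 0 0;0 0 -0.001 0;0 0 -0.001 0;0 0 -0.001 0;0 0 0 0"
}}

```text
t: 40.58
eef_pos: [0.5353, -0.252, 0.2005]
tool_rot: [0.0, 0.039, 0.999, -0.0]
contact_force: [2.4, 5.2, 0.6]
gripper_width: 0.177
```

Emit:
{"api": "drive_tool", "payload": {
  "increments": "0 0 -0.001 0;0 0 -0.001 0;0 0 -0.001 0;0 0 0 0"
}}

```text
t: 40.92
eef_pos: [0.5349, -0.252, 0.1972]
tool_rot: [-0.0, 0.039, 0.999, 0.0]
contact_force: [2.1, 4.1, -0.0]
gripper_width: 0.177
```

Emit:
{"api": "drive_tool", "payload": {
  "increments": "0 0.0004 -0.001 0;0 0 -0.001 0;0 0 -0.001 0;0 0 0 0"
}}

```text
t: 41.25
eef_pos: [0.5346, -0.2519, 0.1941]
tool_rot: [-0.0, 0.039, 0.999, -0.0]
contact_force: [1.6, 3.1, -1.5]
gripper_width: 0.174
```

Emit:
{"api": "drive_tool", "payload": {
  "increments": "0 0 -0.001 0;0 0 -0.001 0;0 0 -0.001 0;0 0 -0.001 0;0 0 0 0"
}}

```text
t: 41.67
eef_pos: [0.5347, -0.2518, 0.1902]
tool_rot: [-0.0, 0.039, 0.999, -0.0]
contact_force: [1.2, 2.9, -0.4]
gripper_width: 0.18
```

Emit:
{"api": "drive_tool", "payload": {
  "increments": "0 0.0003 -0.001 0;0 0 -0.001 0;0 0 -0.001 0;0 0 -0.001 0;0 0 -0.001 0;0 0 -0.001 0;0 0 0 0"
}}

```text
t: 42.25
eef_pos: [0.535, -0.2517, 0.1844]
tool_rot: [0.0, 0.039, 0.999, -0.0]
contact_force: [0.2, 0.8, 2.9]
gripper_width: 0.18
```

Emit:
{"api": "drive_tool", "payload": {
  "increments": "0 0 -0.001 0;0 0 -0.001 0;0 0 -0.001 0;0 0 -0.001 0;0 0 0 0"
}}

```text
t: 42.67
eef_pos: [0.535, -0.2516, 0.1803]
tool_rot: [0.0, 0.039, 0.999, -0.0]
contact_force: [0.6, -0.6, 2.0]
gripper_width: 0.178
```

Emit:
{"api": "drive_tool", "payload": {
  "increments": "0 0 -0.001 0;0 0 -0.001 0;0 0 -0.001 0;0 0 -0.001 0;0 0 -0.001 0;0 0 0 0"
}}

```text
t: 43.17
eef_pos: [0.5349, -0.2515, 0.1752]
tool_rot: [0.0, 0.039, 0.999, -0.0]
contact_force: [0.1, 0.4, 2.9]
gripper_width: 0.181
```

Emit:
{"api": "drive_tool", "payload": {
  "increments": "0 0 -0.001 0;0 0 -0.001 0;0 0 -0.001 0;0 0 -0.001 0;0 0 0 0"
}}

```text
t: 43.58
eef_pos: [0.5349, -0.2516, 0.1714]
tool_rot: [0.0, 0.039, 0.999, -0.0]
contact_force: [0.2, 0.2, 3.8]
gripper_width: 0.178
```

Emit:
{"api": "drive_tool", "payload": {
  "increments": "0 0 -0.001 0;0 0 -0.001 0;0 0 -0.001 0;0 0 0 0"
}}

```text
t: 43.92
eef_pos: [0.5349, -0.2516, 0.1684]
tool_rot: [0.0, 0.039, 0.999, -0.0]
contact_force: [-0.5, -1.1, 4.2]
gripper_width: 0.177
```

Emit:
{"api": "drive_tool", "payload": {
  "increments": "0 0 -0.001 0;0 0 -0.001 0;0 0 -0.001 0;0 0 -0.001 0;0 0 -0.001 0;0 0 0 0"
}}

```text
t: 44.42
eef_pos: [0.5349, -0.2516, 0.1635]
tool_rot: [0.0, 0.039, 0.999, -0.0]
contact_force: [0.2, -1.3, 4.5]
gripper_width: 0.177
```

Emit:
{"api": "drive_tool", "payload": {
  "increments": "0 0 -0.001 0;0 0 -0.001 0;0 0 -0.001 0;0 0 -0.001 0;0 0 0 0"
}}

```text
t: 44.83
eef_pos: [0.535, -0.2517, 0.1595]
tool_rot: [0.0, 0.039, 0.999, -0.0]
contact_force: [-1.0, -1.9, 5.1]
gripper_width: 0.178
```

Emit:
{"api": "drive_tool", "payload": {
  "increments": "0 0 -0.001 0;0 0 -0.001 0;0 0 -0.001 0;0 0 0 0"
}}

```text
t: 45.17
eef_pos: [0.535, -0.2517, 0.1565]
tool_rot: [0.0, 0.039, 0.999, -0.0]
contact_force: [-0.5, -0.4, 5.0]
gripper_width: 0.177
```

Emit:
{"api": "drive_tool", "payload": {
  "increments": "0 0 -0.001 0;0 0 -0.0005 0;0 0 0 0"
}}

```text
t: 45.42
eef_pos: [0.5352, -0.2517, 0.1556]
tool_rot: [0.0, 0.039, 0.999, -0.0]
contact_force: [-1.4, -0.2, 9.4]
gripper_width: 0.176
```

Emit:
{"api": "drive_tool", "payload": {
  "increments": "0 0 -0.0007 0;0 0 0 0;0 0 0 0"
}}

```text
t: 45.67
eef_pos: [0.5353, -0.2518, 0.1555]
tool_rot: [0.001, 0.039, 0.999, 0.0]
contact_force: [-2.4, 0.1, 14.8]
gripper_width: 0.175
```

Emit:
{"api": "drive_tool", "payload": {
  "increments": "0 0 0 0;0 0 0 0;0 0 0 0;0 0 0 0;0 0 0.02 0;0 0 0.03 0;0 0 0.04 0;0 0 0.03 0;0.02 0 0 0;0.02 0 0 0;0 0 0 0;0 0 0 0",
  "grip": 0.5
}}

```text
t: 46.67
eef_pos: [0.5752, -0.2507, 0.2734]
tool_rot: [-0.001, 0.038, 0.999, 0.0]
contact_force: [-0.0, -0.2, -0.3]
gripper_width: 0.504
```

```bash
python3 - <<'E'
from h import *
st();im=save('wrist','w30'); st(); save('side','s30')
s=cv2.imread('pics/s30.png'); cv2.imwrite('pics/c30.png',cv2.resize(s[235:405,290:440],None,fx=4,fy=3.5,interpolation=cv2.INTER_CUBIC))
cv2.imwrite('pics/c31.png',cv2.resize(s[105:245,150:320],None,fx=4,fy=4,interpolation=cv2.INTER_CUBIC))
E
```

```text
t46.67 [ 575.2 -250.7  273.4] jaw 85.6 F [-0.  -0.2 -0.3] g 0.504
t46.72 [ 574.2 -251.2  273.3] jaw 85.6 F [0.8 0.9 0.3] g 0.500
```

View pics/w30.png

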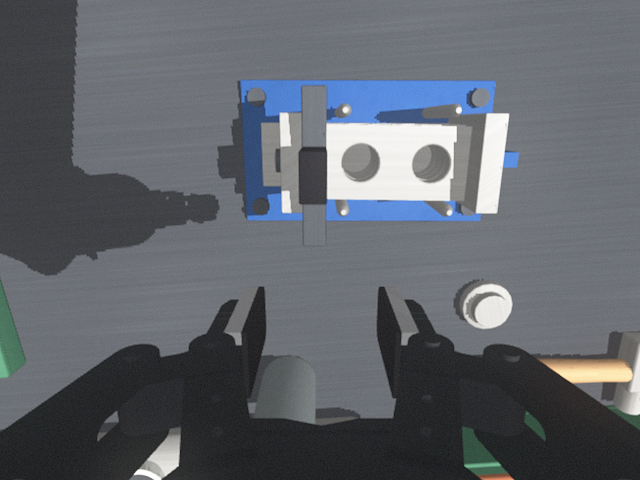

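View pics/c30.png

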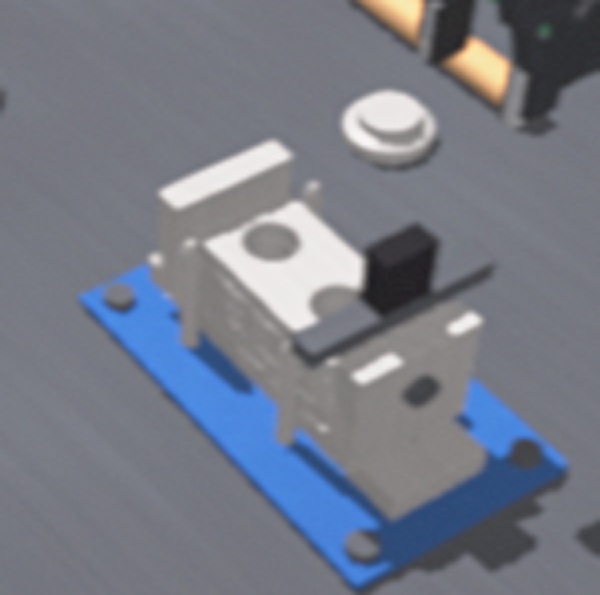

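View pics/c31.png

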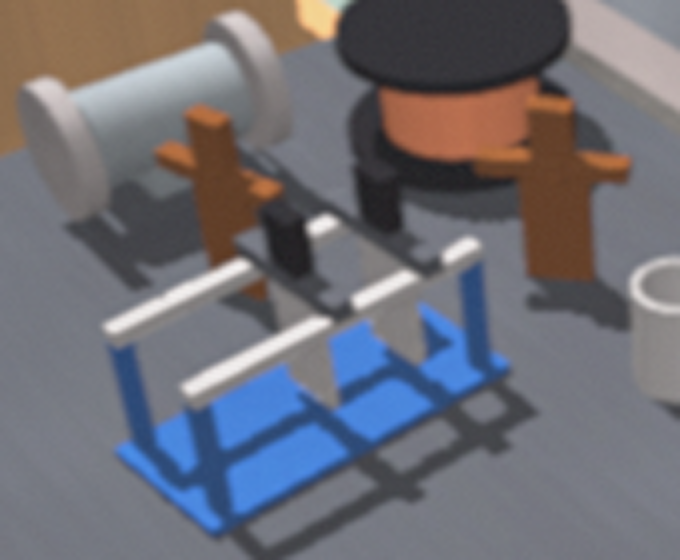

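Emit:
{"api": "drive_tool", "payload": {
  "increments": "0.012 -0.0058 0 -0.12;0.012 -0.0058 0 -0.12;0.012 -0.0058 0 -0.12;0.012 -0.0058 0 -0.12;0.012 -0.0058 0 -0.12;0.012 -0.0058 0 -0.12;0.012 -0.0058 0 -0.12;0.012 -0.0058 0 -0.12;0.012 -0.0058 0 -0.12;0.012 -0.0058 0 -0.12;0.012 -0.0058 0 -0.12;0.012 -0.0058 0 -0.12"
}}

```text
t: 47.77
eef_pos: [0.7184, -0.3215, 0.2738]
tool_rot: [-0.0, 0.691, 0.723, -0.0]
contact_force: [0.3, 0.6, -0.2]
gripper_width: 0.499
```

Emit:
{"api": "drive_tool", "payload": {
  "increments": "0 0 0 -0.12;0 0 0 0;0 0 0 0;0 0 0 0"
}}

```text
t: 48.1
eef_pos: [0.7181, -0.3211, 0.2742]
tool_rot: [-0.0, 0.729, 0.684, -0.0]
contact_force: [-0.4, 0.2, -0.7]
gripper_width: 0.504
```

```bash
python3 - <<'E'
from h import *
st();im=save('wrist','w31'); st()
E
```

```text
t48.10 [ 718.1 -321.1  274.2] jaw -3.7 F [-0.4  0.2 -0.7] g 0.504
t48.15 [ 718.2 -321.   274.4] jaw -3.7 F [ 0.1 -0.  -0.9] g 0.501
```

View pics/w31.png

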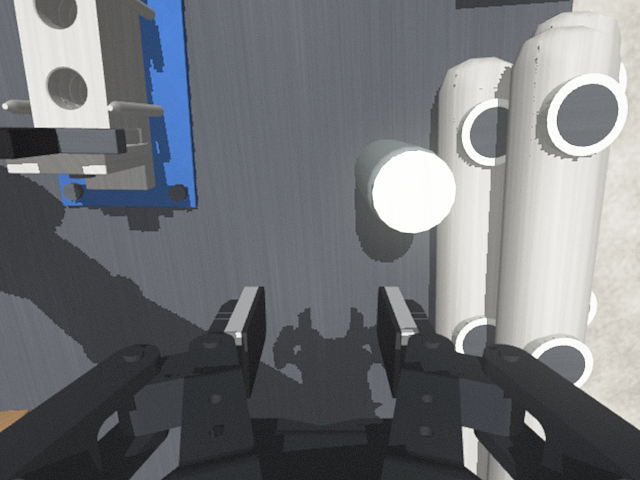

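```bash
python3 - <<'E'
import cv2
im=cv2.imread('pics/w31.png')
cv2.imwrite('pics/c32.png',cv2.resize(im[80:220,50:210],None,fx=5,fy=4.2,interpolation=cv2.INTER_CUBIC))
E
```

```text
(no output)
```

View pics/c32.png

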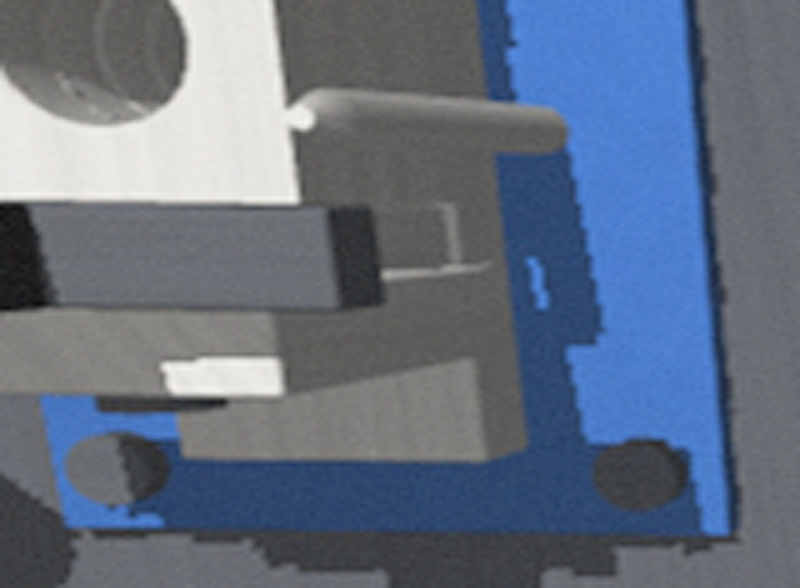

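```bash
python3 - <<'E'
from h import *
im=save('top','t40')
for p in plates(im): print(np.round(p,1))
st()
E
```

```text
[233.2 136.9 153.4  47.2 -28.7]
[332.7 210.3 175.9  37.4  71. ]
[ 540.8 -208.5  103.3   61.7   84.8]
[6.050e+02 6.980e+02 1.218e+02 3.350e+01 1.000e-01]
[ 805.4 -702.8  189.2   33.8  -41.5]
[ 828.1 -321.6  221.   104.2   86.4]
t48.20 [ 718.4 -320.9  274.5] jaw -3.7 F [ 0.  -0.3  0.9] g 0.504
```

View pics/t40.png

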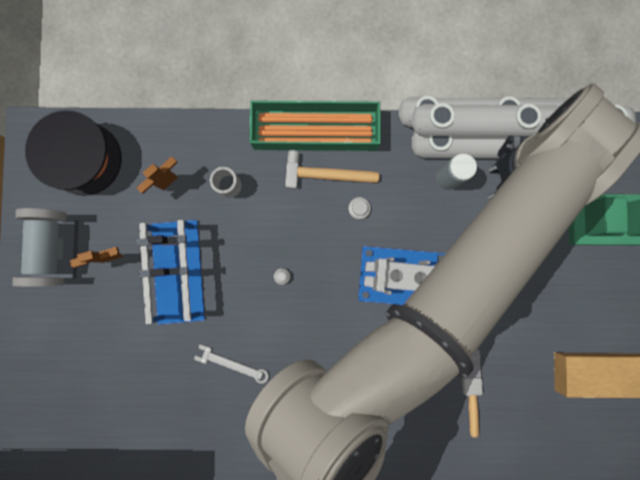

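```bash
python3 - <<'E'
from h import *
print(bot.hand_in()); st()
E
```

```text
the job is handed in; nothing more can be done
None
the job is handed in; nothing more can be done
```

I piled all four plates between the posts, pushing each one against the fence until it made contact. The 12 mm blade (blade_r) now stands in the gap, fully down on the bed. The job was handed in at about 48 s, and no verdict is reported.

- **Plates:** My first try on the second plate missed because the fingers closed too high and slid over its top. I looked again and picked it up lower. The last top view showed no loose plates.
- **Choosing the blade:** I took the 12 mm blade first. On its first try it came down on the pile's edge, so I moved it up against the stop. It then slid down with only a few newtons of friction and met the bed at the height I had worked out. As it is the thickest, I did not try the 6 mm and 9 mm blades. Both still hang on the rack, as seen in the last top view.
- **It is the 12 mm blade:** It looked the thickest of the three on the rack. The weight I felt when lifting it was 3.38 N, against 3.37 N expected. The last close view shows it filling the gap with hardly any room left.
- **Checks that disagreed:** Camera measurements put the gap at 10.8 to 11 mm, yet the 12 mm blade fitted, so those readings were about 1 mm or more too small. One wrist picture put the top plate about 1 mm off the fence. That is within the error I expect from the camera and within the 4 mm limit.

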